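# Load two turned shafts on a roller bed and close the keeper

## Task

Lay the two turned shafts from the wooden vee rack on the small roller bed: the thick one centred on the widely spaced rollers, the thin one centred on the closely spaced rollers. Lower each one gently and let go without dropping it or starting it or the rollers spinning. When both lie still, swing the hinged keeper bow fully down over them, and leave the oil can, the spanner and the bearing where they are.

Things in the scene. Friction and masses are not known exactly. Their poses are not given: they have to be found in the camera images.
- bed: Fixed grey base 200 x 220 x 10 mm with two rows (x = -43, +43 mm) of four black free rollers, 28 mm diameter, 16 mm wide, axles along bed x, 45 mm up, at y = 76, 24 (wide nest), -33, -67 mm (narrow nest). A 70 mm channel, open to the base, parts the rows. Posts: x = 95, y = +/-105, 95 mm high; x = -35, y = +/-99, 86 mm high. Origin: on the table, centre; z up. Yaw up to 0.25 rad, left or right of the rack.
- wide_nest (a point): Where the centre of the thick shaft lies when it rests on the four widely spaced rollers (52 mm between axles, 24 mm clear gap; the thin shaft would fall through): 62 mm above the table, midway between the rows. x along the shaft, z up.
- narrow_nest (a point): Where the centre of the thin shaft lies when it rests on the four closely spaced rollers (34 mm between axles, 6 mm clear gap): 60.5 mm above the table, midway between the rows. x along the shaft, z up.
- roller0n (a joint): Turning angle of the near-row (bed x = -43 mm) roller at bed y = +76 mm, outer one of the wide nest; any value, turns freely both ways. The far-row rollers are alike.
- roller1n (a joint): The same for the near-row roller at bed y = +24 mm, inner one of the wide nest.
- roller2n (a joint): The same for the near-row roller at bed y = -33 mm, inner one of the narrow nest.
- roller3n (a joint): The same for the near-row roller at bed y = -67 mm, outer one of the narrow nest.
- rack: Fixed wooden rack 130 x 190 mm: two cross pieces (20 mm thick, at x = -45 and +45 mm, 55 mm high) with vee notches at y = +50 and -50 mm; between the cross pieces it is open down to a 6 mm board. Each pair of notches carries one shaft along the rack's x axis; which shaft lies where varies. Origin: on the table at the centre, z up.
- thick_shaft: Loose plain aluminium shaft, 34 mm diameter over 110 mm, with a 20 mm diameter, 12 mm long journal at each end (134 mm in all, both ends alike), about 0.3 kg. Origin: on the axis at mid-length; x along the axis; y and z turn as it rolls. In the rack its axis is 56 mm above the table.
- thin_shaft: Loose plain steel shaft, 18 mm diameter over 110 mm, with a 12 mm diameter, 12 mm long journal at each end (134 mm in all, both ends alike), about 0.2 kg. Origin: on the axis at mid-length; x along the axis; y and z turn as it rolls. In the rack its axis is 45 mm above the table.
- keeper (a joint): Angle of the keeper bow, a steel U of 12 mm round bar hinged at the bed's far (+x) end: 0 = fully down, level over the shafts (end stop); 1.57 = upright; 1.95 = leaning back. Starts open at 1.5 to 1.8. A stiff hinge: it stays where it is left and takes about 2 to 3 N at its cross bar. Fully down, it clears the seated shafts by 7 mm.
- keeper_bar (a point): Middle of the bow's cross bar (12 mm round, 190 mm long, along the bed's y axis), 130 mm from the hinge axis. It is at bed x = -35 mm, 92 mm above the table when down, and can be pinched from above or pushed over.
- keeper_hinge (a point): Middle of the bow's hinge axis, which runs along the bed's y axis at bed x = +95 mm, 92 mm above the table. The bow's two side bars (12 mm round) run from it at y = +/-95 mm to the cross bar.
- oil_can: Bystander: dark closed can, 48 mm diameter, 110 mm high. Origin at the centre of its underside.
- spanner: Bystander: steel spanner 120 mm long lying flat. Origin at the middle of its underside, x along it.
- bearing: Bystander: steel ring 40 mm diameter, 14 mm high, lying flat. Origin at the centre of its underside.
There are look-alikes about, which are no part of the job. There is more than one size of the thick_shaft; the job needs the largest.

How it is judged:
On the way:
1. both shafts lie still and released, each on its own rollers, while the keeper is still open (x of thick_shaft in the frame of wide_nest between -0.015 and 0.015 m and y of thick_shaft in the frame of wide_nest between -0.005 and 0.005 m and z of thick_shaft in the frame of wide_nest between -0.004 and 0.004 m and angle between the x axis of each of thick_shaft, thin_shaft and the x axis of bed, either way round below 0.06 rad and linear speed of each of thick_shaft, thin_shaft below 0.02 m/s and angular speed of each of thick_shaft, thin_shaft below 0.5 rad/s and contact force between each of thick_shaft, thin_shaft and the fingers below 0.1 N and x of thin_shaft in the frame of narrow_nest between -0.015 and 0.015 m and y of thin_shaft in the frame of narrow_nest between -0.005 and 0.005 m and z of thin_shaft in the frame of narrow_nest between -0.004 and 0.004 m and value of joint keeper above 1 rad), for 0.2 s.
At the end, for the whole second after the job is handed in: The thick shaft lies still on the wide nest's rollers and the thin one on the narrow nest's: centres within 15 mm along the axis, 5 mm across and 4 mm in height of the nest points, axes within 0.06 rad of the bed's x axis, both released; the keeper is down to within 0.08 rad (x of thick_shaft in the frame of wide_nest between -0.015 and 0.015 m and y of thick_shaft in the frame of wide_nest between -0.005 and 0.005 m and z of thick_shaft in the frame of wide_nest between -0.004 and 0.004 m and angle between the x axis of each of thick_shaft, thin_shaft and the x axis of bed, either way round below 0.06 rad and linear speed of each of thick_shaft, thin_shaft below 0.02 m/s and angular speed of each of thick_shaft, thin_shaft below 0.5 rad/s and contact force between each of thick_shaft, thin_shaft and the fingers below 0.1 N and x of thin_shaft in the frame of narrow_nest between -0.015 and 0.015 m and y of thin_shaft in the frame of narrow_nest between -0.005 and 0.005 m and z of thin_shaft in the frame of narrow_nest between -0.004 and 0.004 m and value of joint keeper below 0.08 rad); the robot touches nothing.
It fails at once if a roller of the near row is set spinning faster than 10 rad/s (0.14 m/s at its rim) (velocity of joint any of roller0n, roller1n, roller2n, roller3n above 10 rad/s or velocity of joint any of roller0n, roller1n, roller2n, roller3n below -10 rad/s).
It fails at once if a shaft is let fall: moving at over 0.3 m/s with no finger on it (a fall of about 5 mm) ((contact force between thick_shaft and the fingers below 0.1 N and linear speed of thick_shaft above 0.3 m/s) or (contact force between thin_shaft and the fingers below 0.1 N and linear speed of thin_shaft above 0.3 m/s)).
It fails at once if a shaft is dropped or pressed on the roller bed with more than 40 N (contact force between any of thick_shaft, thin_shaft and bed above 40 N).
It fails at once if the oil can, the spanner or the bearing is moved by more than 20 mm (distance of any of oil_can, spanner, bearing from where it was at the start of the episode above 0.02 m).
It also fails if it takes over 72 s, if anything falls off the work surface, if the arm or the gripper's body presses on something with over 40 N, if the wrist force passes 120 N, or if a joint passes its speed limit or range.

## Robot

A 6-joint arm with a two-finger parallel gripper is mounted at the origin on the work surface. World frame = base frame: x ahead of the robot, y to its left, z up, the work surface at z = 0. Lengths are in m, angles in rad, forces in N, time in s.
With the tool pointing down it reaches from about 0.25 to 0.85 m from the base axis. Payload 12.5 kg.
Tool frame: the origin (TCP) lies at the very end of the fingers, on their centre line; the grasp point (between the pads) lies ctrl.pinch_z behind it (ctrl.pinch_z is the distance from the TCP to the grasp point, in m); x points along the fingers, y is the direction in which the jaws open and shut, and the axes are right-handed (so a half turn about x gives the same grasp; the last joint's range is limited). The gripper opens to 93 mm and grips with 3 to 60 N. Pads are 15 mm wide; open, the fingers measure 128 mm over their backs; the gripper's body (75 mm by 188 mm) begins 65 mm behind the grasp point.
Start: joints at [-1.259, 0.351, 1.652, -0, 1.139, -0.085], TCP at [0.213, -0.507, 0.219] pointing down, gripper open.
Joint ranges: [-2.75, 2.75], [-0.79, 2.1], [0.01, 2.65], [-1.57, 4.71], [0.07, 3.14], [-2.87, 2.87]. Speed limits (rad/s): [2.22, 2.22, 2.79, 3.14, 3.14, 3.14].

## Interface

Orientations are given as a unit quaternion [w, x, y, z].
In Python, from plant import ctrl gives the robot as it stands. The module is installed in compiled form; this text tells all that it offers.
- The arm moves only by the tool apply_moves, never from a script. Its argument "plan" is a list of rows, each a list of 3 entries, a list of its own where there are three numbers: the opening, from 0 (shut) to 1 (fully open), then the shift along the world's x, y, z in mm, then the turn, a rotation vector about the world's x, y, z in rad. A call has 1 to 10 rows; each row shifts and turns the commanded pose from where the row before left it; what a row does not reach is not made up. A row lasts 1/10 s, in which the tool goes at most 50 mm and 8.59 degrees, less where a joint would pass 70% of its speed; a pose out of reach is approached as far as the arm can. A call with a gripper value outside its range is refused whole. The fingers move at their own pace and stop on an object; the grip force is fixed at half the most. Time passes only in rows, so rows that do not move let the fingers close. It gives the time, the measured TCP pose, the force and the opening at its end, in the units of the state.
- ctrl.observe(): the state, without advancing time (a new reading comes with each control period).
- ctrl.read_camera(name): name is "scene" or "top" or "wrist"; returns a dict with "image" (480x640x3 uint8, blue, green, red), "fx", "fy", "cx", "cy" (pixels), "view" (4x4, takes a point from world to camera coordinates); the wrist camera has in their place "mount" (4x4, takes a point from camera to tool coordinates, whose origin is the TCP and whose axes are the tool frame's). Camera axes: x right, y up, looking along -z (the intrinsics and any distortion apply to the point x, -y, -z); pixel columns grow to the right and rows downward; lengths in m; the calibration is good to about 2 mm. A picture is of the moment at which its call begins: read the wrist's pose just before it. There is no depth.
- ctrl.finish_job(): hands the job in, once; it reports no verdict.
The state is a dict: "clock": time; "joints": joint angles; "qvel": joint speeds; "effort": joint torques, N m; "ee_pos": TCP position; "orientation": TCP orientation; "contact_force": force on the tool from outside, world axes, zero at the start; "torque": the same for the moment, N m; "opening": finger opening in m.
Only numpy, scipy, OpenCV 4.12 (cv2) and the standard library are available. Lean on these libraries where they do the work, as an engineer would, in place of code of your own. Each camera call takes 0.05 s, during which the arm holds its last target.

## Working session

There is one attempt and no reset: what is moved stays moved. The work goes in short steps, Python scripts to look and compute and a tool call to move; the robot and the scene stay as the last step left them, time stands still between calls to the robot, and variables do not carry over. Pictures are saved under pics/ and viewed, and the job is handed in when it is done.

Besides the shell and the picture viewer there is one more tool, called after "Request:" as name(argument=value, ...), one argument or row to a line, values as JSON. apply_moves: Moves the arm, as the interface text tells. Its arguments: {"type":"object","properties":{"plan":{"type":"array"}},"required":["plan"]}

```bash
mkdir -p pics; python3 - <<'E'
from plant import ctrl
import cv2,numpy as np
s=ctrl.observe();print(s);print(ctrl.pinch_z)
for n in ["scene","top","wrist"]:
    c=ctrl.read_camera(n);cv2.imwrite(f"pics/{n}0.png",c["image"]);print(n,{k:v for k,v in c.items() if k!="image"})
E
```

```text
{'clock': 0.0, 'joints': array([-1.25859570e+00,  3.51245689e-01,  1.65243378e+00, -3.81393201e-06,
        1.13908224e+00, -8.46129158e-02]), 'qvel': array([-0.00063369,  0.00132201,  0.00041298,  0.00131174, -0.00062947,
       -0.00017742]), 'effort': array([-1.38045067e-03, -4.97312880e+01, -2.85257542e+01,  6.98073953e-02,
        2.55918747e-02, -7.51325751e-05]), 'ee_pos': array([ 0.21247435, -0.50692643,  0.21809257]), 'orientation': array([-0.13896615, -0.69318628, -0.13978717,  0.69328258]), 'contact_force': array([ 0.28546595,  0.39916917, -0.40162755]), 'torque': array([ 0.00835954, -0.00534865, -0.0110332 ]), 'opening': 0.09302650489382976}
0.0188
scene {'fx': 493.24050129973386, 'fy': 493.24050129973386, 'cx': 324.16487292462966, 'cy': 235.7977692119986, 'view': array([[ 0.31076866,  0.95041591,  0.0115083 , -0.19915383],
       [-0.57975756,  0.17994773,  0.79466973,  0.22904923],
       [ 0.75319586, -0.25363047,  0.60693293, -1.4039439 ],
       [ 0.        ,  0.        ,  0.        ,  1.        ]])}
top {'fx': 476.3737686904359, 'fy': 476.3737686904359, 'cx': 322.8720466554291, 'cy': 233.49924944852958, 'view': array([[ 1.48524087e-02, -9.99889447e-01, -7.06339510e-04,
         4.58722464e-02],
       [ 9.79976275e-01,  1.44163287e-02,  1.98591715e-01,
        -5.49558210e-01],
       [-1.98559577e-01, -3.64176127e-03,  9.80082054e-01,
        -9.23892204e-01],
       [ 0.00000000e+00,  0.00000000e+00,  0.00000000e+00,
         1.00000000e+00]])}
wrist {'fx': 391.60738668453564, 'fy': 391.60738668453564, 'cx': 316.70714570143576, 'cy': 244.6361996683392, 'mount': array([[ 1.04034687e-04,  2.86835851e-01, -9.57979741e-01,
        -1.66072544e-01],
       [ 9.99999989e-01,  6.71571640e-05,  1.28706028e-04,
        -5.00831529e-04],
       [ 1.01252706e-04, -9.57979744e-01, -2.86835841e-01,
        -8.01551546e-02],
       [ 0.00000000e+00,  0.00000000e+00,  0.00000000e+00,
         1.00000000e+00]])}
```

View pics/top0.png

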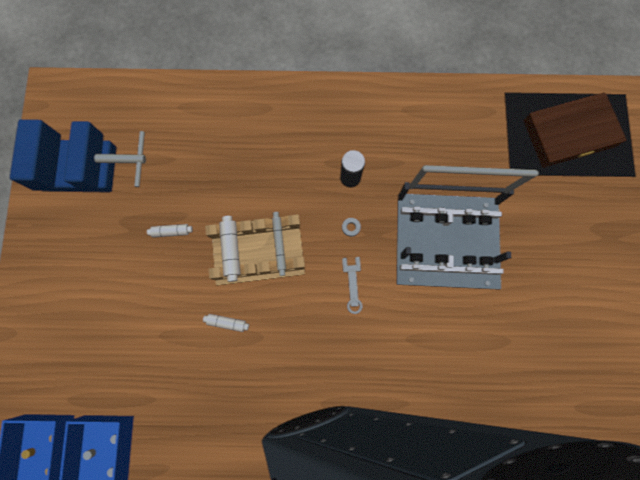

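View pics/scene0.png

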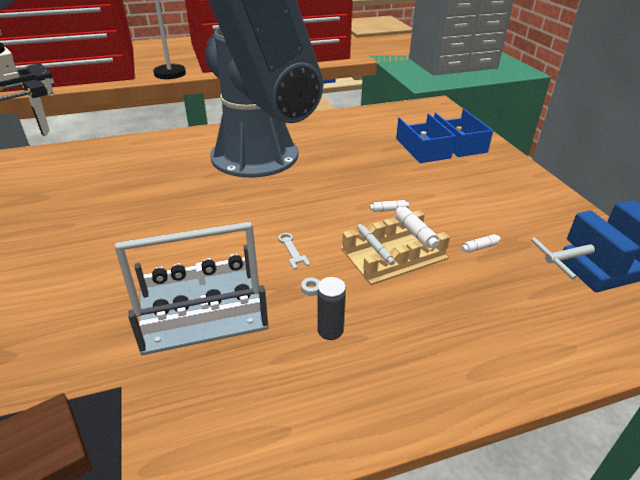

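View pics/wrist0.png

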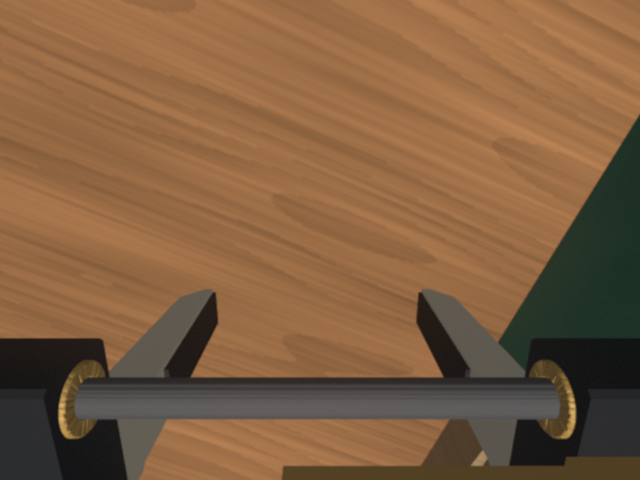

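The top view shows the rack at about (255,248) px, with the thick shaft at (230,248) and the thin one at (279,244). The bed is at (450,242) with the bow leaning away at (480,172). Small look-alike shafts lie at (170,230) and (226,323). I'll measure all of these.

```bash
cat > h.py <<'E'
from plant import ctrl
import cv2,numpy as np
def cam(n):
    s=ctrl.observe(); c=ctrl.read_camera(n)
    if n=="wrist":
        w,x,y,z=s["orientation"]
        from scipy.spatial.transform import Rotation as R
        T=np.eye(4);T[:3,:3]=R.from_quat([x,y,z,w]).as_matrix();T[:3,3]=s["ee_pos"]
        c["c2w"]=T@c["mount"]
    else: c["c2w"]=np.linalg.inv(c["view"])
    return c
def ray(c,u,v):
    d=np.array([(u-c["cx"])/c["fx"],-(v-c["cy"])/c["fy"],-1.])
    return c["c2w"][:3,3],c["c2w"][:3,:3]@d
def onz(c,u,v,z):
    o,d=ray(c,u,v);return o+d*(z-o[2])/d[2]
def proj(c,p):
    q=np.linalg.inv(c["c2w"])@np.append(p,1);return np.array([c["cx"]+c["fx"]*q[0]/-q[2],c["cy"]-c["fy"]*q[1]/-q[2]])
def tri(c1,uv1,c2,uv2):
    o1,d1=ray(c1,*uv1);o2,d2=ray(c2,*uv2);d1/=np.linalg.norm(d1);d2/=np.linalg.norm(d2)
    t=np.linalg.lstsq(np.stack([d1,-d2],1),o2-o1,rcond=None)[0]
    a=o1+t[0]*d1;b=o2+t[1]*d2;return (a+b)/2,np.linalg.norm(a-b)
E
python3 - <<'E'
from h import *
c=cam("top");im=c["image"]
cv2.imwrite("pics/t_rack.png",cv2.resize(im[190:350,140:320],None,fx=4,fy=3.75,interpolation=cv2.INTER_CUBIC)[:600])
cv2.imwrite("pics/t_bed.png",cv2.resize(im[155:300,385:545],None,fx=4,fy=4,interpolation=cv2.INTER_CUBIC))
c=cam("scene");im=c["image"]
cv2.imwrite("pics/s_bed.png",cv2.resize(im[210:360,105:285],None,fx=4,fy=4,interpolation=cv2.INTER_CUBIC))
cv2.imwrite("pics/s_rack.png",cv2.resize(im[190:290,330:510],None,fx=4,fy=4,interpolation=cv2.INTER_CUBIC))
E
```

```text
(no output)
```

View pics/t_rack.png

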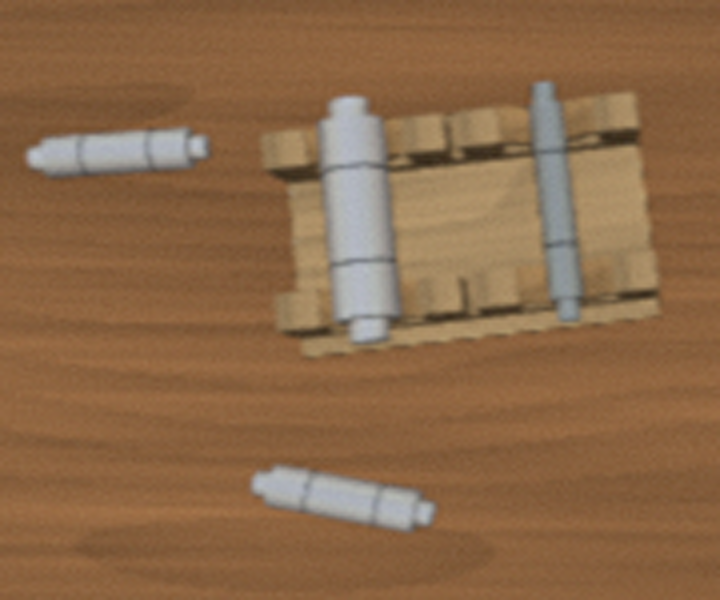

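View pics/t_bed.png

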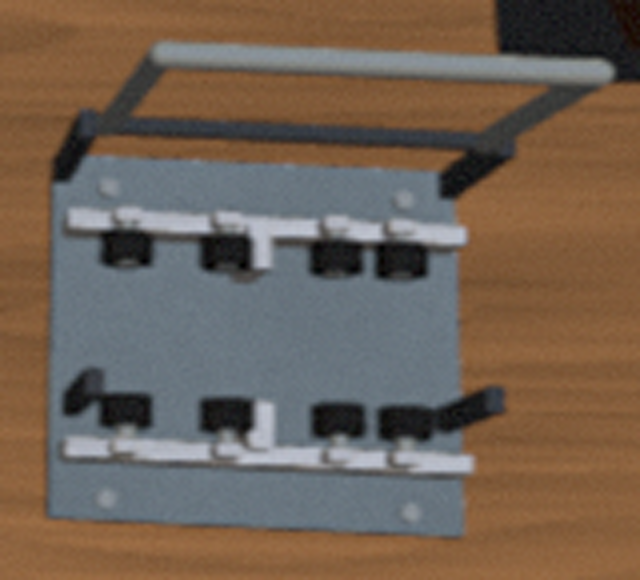

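View pics/s_bed.png

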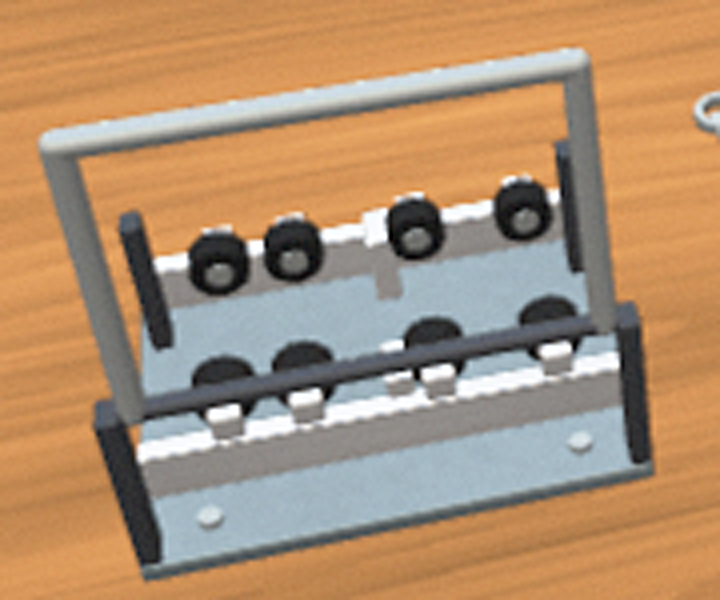

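View pics/s_rack.png

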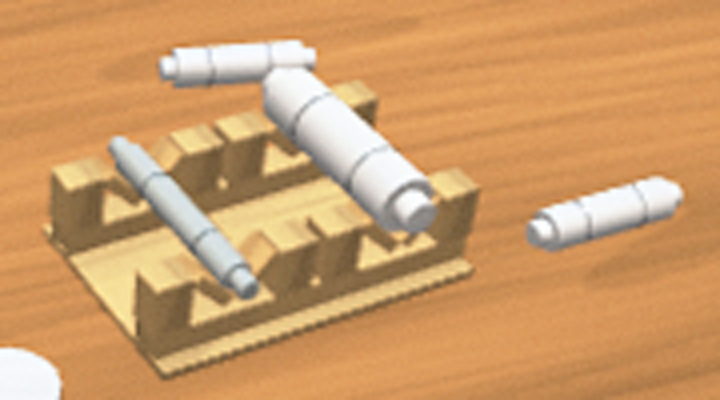

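```bash
python3 - <<'E'
from h import *
ct=cam("top");cs=cam("scene")
np.set_printoptions(precision=4,suppress=True)
def comps(c,x0,x1,y0,y1,f):
    hsv=cv2.cvtColor(c["image"],cv2.COLOR_BGR2HSV);m=np.zeros(hsv.shape[:2],np.uint8)
    m[y0:y1,x0:x1]=f(hsv[y0:y1,x0:x1]).astype(np.uint8)
    n,l,st,ce=cv2.connectedComponentsWithStats(m)
    return [(st[i,4],l==i) for i in np.argsort(-st[:,4]) if i>0 and st[i,4]>=15][:8]
for name,z,(x0,x1) in [("thick",.056,(205,250)),("thin",.045,(265,295))]:
    cc=comps(ct,x0,x1,200,290,lambda h:(h[...,1]<60))
    m=sum(k for a,k in cc if a>40)>0 ; m=cv2.morphologyEx(m.astype(np.uint8),cv2.MORPH_CLOSE,np.ones((3,3)))
    r=cv2.minAreaRect(cv2.findContours(m,0,1)[0][0] if len(cv2.findContours(m,0,1)[0])==1 else max(cv2.findContours(m,0,1)[0],key=len))
    b=cv2.boxPoints(r); e=sorted([(b[i]+b[(i+1)%4])/2 for i in range(4)],key=lambda p:p[1])
    A=onz(ct,*e[0],z);B=onz(ct,*e[3],z);d=A-B
    print(name,r,A,B,"mid",(A+B)/2,"len",np.hypot(*d[:2]),"yaw",np.arctan2(d[1],d[0]), "wid",np.linalg.norm(onz(ct,*e[1],z)-onz(ct,*e[2],z)))
    print(" proj in scene",proj(cs,(A+B)/2),proj(cs,A),proj(cs,B))
# black rollers
cc=comps(ct,385,520,200,275,lambda h:(h[...,2]<55))
for a,k in cc:
    v,u=np.nonzero(k);print(a,u.mean(),v.mean(),u.min(),u.max(),v.min(),v.max(),onz(ct,u.mean(),v.mean(),.052))
# base outline 
hsv=cv2.cvtColor(ct["image"],cv2.COLOR_BGR2HSV);print(hsv[240,450],hsv[285,420],hsv[172,480],hsv[300,450])
E
```

```text
thick ((229.32415771484375, 248.38967895507812), (65.43983459472656, 16.858234405517578), 85.2363510131836) [0.5831 0.2537 0.056 ] [0.4484 0.2354 0.056 ] mid [0.5158 0.2445 0.056 ] len 0.13594526469470986 yaw 0.135469155581705 wid 0.03429733314222541
 proj in scene [415.9505 227.0365] [435.1138 245.1456] [398.4861 210.5327]
thin ((278.6301574707031, 243.486328125), (63.596004486083984, 8.37478256225586), 83.9909896850586) [0.5957 0.1544 0.045 ] [0.463  0.1362 0.045 ] mid [0.5293 0.1453 0.045 ] len 0.1339141950469422 yaw 0.136306934690102 wid 0.017291160687532964
 proj in scene [374.7096 243.5404] [392.1241 262.701 ] [358.8573 226.0988]
187 492.6631016042781 259.1016042780749 480 507 253 264 [ 0.5013 -0.293   0.052 ]
150 411.79333333333335 255.98 401 422 248 261 [ 0.5053 -0.1283  0.052 ]
103 484.66990291262135 219.44660194174756 478 492 216 224 [ 0.5841 -0.2811  0.052 ]
101 468.4059405940594 218.76237623762376 462 475 215 223 [ 0.5851 -0.2474  0.052 ]
97 469.0412371134021 259.3917525773196 463 475 256 263 [ 0.5    -0.2448  0.052 ]
96 441.2083333333333 258.3229166666667 435 447 255 263 [ 0.5013 -0.1881  0.052 ]
95 416.30526315789473 216.32631578947368 410 423 213 220 [ 0.5887 -0.1395  0.052 ]
94 440.968085106383 217.60638297872342 435 447 214 222 [ 0.5867 -0.1906  0.052 ]
[101  43 126] [ 3 25 90] [ 30   8 122] [ 14 135 153]
```

Both shafts check out at 134 to 136 mm long and 34 and 17 mm wide. The roller spacing comes out at 51/57/34 mm against 52/57/34 expected. I'll move over the rack with the jaws turned across the shafts.

Request:
apply_moves(
  plan=[
    [1, [15, 37, 0], [0, 0, 0.144]],
    [1, [15, 37, 0], [0, 0, 0.144]],
    [1, [15, 37, 0], [0, 0, 0.144]],
    [1, [15, 37, 0], [0, 0, 0.144]],
    [1, [15, 37, 0], [0, 0, 0.144]],
    [1, [15, 37, 0], [0, 0, 0.144]],
    [1, [15, 37, 0], [0, 0, 0.144]],
    [1, [15, 37, 0], [0, 0, 0.144]],
    [1, [15, 37, 0], [0, 0, 0.144]],
    [1, [15, 37, 0], [0, 0, 0.144]],
  ],
)

```text
clock: 1.35
ee_pos: [0.3629, -0.1357, 0.2188]
orientation: [0.563, 0.428, 0.563, -0.428]
contact_force: [0.7, -0.1, 0.1]
opening: 0.0928
```

Request:
apply_moves(
  plan=[
    [1, [15, 38, 0], [0, 0, 0.144]],
    [1, [15, 38, 0], [0, 0, 0.144]],
    [1, [15, 38, 0], [0, 0, 0.144]],
    [1, [15, 38, 0], [0, 0, 0.144]],
    [1, [15, 38, 0], [0, 0, 0.144]],
    [1, [15, 38, 0], [0, 0, 0.144]],
    [1, [15, 38, 0], [0, 0, 0.144]],
    [1, [15, 38, 0], [0, 0, 0.144]],
    [1, [15, 38, 0], [0, 0, 0.144]],
    [1, [15, 38, 0], [0, 0, 0.144]],
  ],
)

```text
clock: 2.35
ee_pos: [0.5129, 0.2445, 0.2186]
orientation: [0.705, -0.05, 0.705, 0.05]
contact_force: [1.1, -1.5, -0.2]
opening: 0.0929
```

```bash
cat > st.py <<'E'
from h import *
from scipy.spatial.transform import Rotation as R
np.set_printoptions(precision=4,suppress=True)
def st():
    s=ctrl.observe();w,x,y,z=s["orientation"];M=R.from_quat([x,y,z,w]).as_matrix()
    print("t",round(s["clock"],2),"p",s["ee_pos"],"xax",M[:,0],"yaz",np.arctan2(M[1,1],M[0,1]),"op",round(s["opening"],4),"F",s["contact_force"],"T",s["torque"],"j",s["joints"])
E
python3 - <<'E'
from st import *
st();c=cam("wrist");cv2.imwrite("pics/w1.png",c["image"]);st()
E
```

```text
t 2.35 p [0.5129 0.2445 0.2186] xax [ 0.0001 -0.     -1.    ] yaz 1.7121684602577953 op 0.0929 F [ 1.1459 -1.4657 -0.2361] T [ 0.0576 -0.1545 -0.0031] j [ 0.363   0.3837  1.6038 -0.0001  1.1541 -1.3492]
t 2.4 p [0.5143 0.2487 0.2185] xax [ 0.0013  0.0019 -1.    ] yaz 1.7226130759626754 op 0.0929 F [-2.7234  0.9314 -0.5028] T [ 0.0867 -0.0281 -0.0204] j [ 0.3683  0.3885  1.597   0.0014  1.1542 -1.3549]
```

View pics/w1.png

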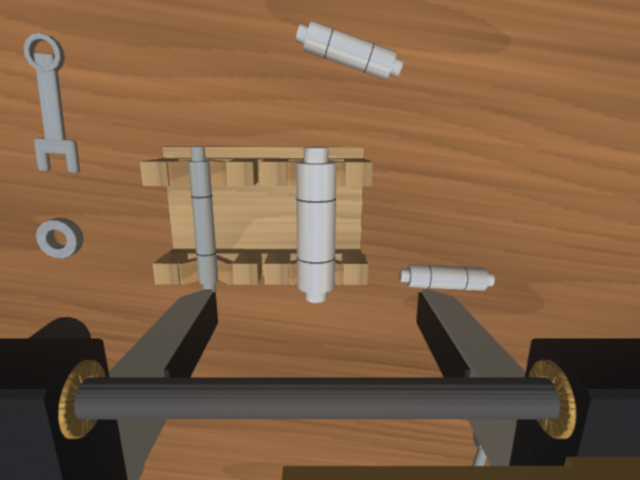

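The wrist view shows the thick shaft at about (316,225) px, centred between the jaws and upright in the picture. I'll measure it again from this view.

Request:
apply_moves(
  plan=[
    [1, [0, 0, 0], [0, 0, 0]],
    [1, [0, 0, 0], [0, 0, 0]],
  ],
)

```text
clock: 2.6
ee_pos: [0.5122, 0.2423, 0.2184]
orientation: [0.705, -0.047, 0.706, 0.047]
contact_force: [-0.7, -0.0, -1.0]
opening: 0.0927
```

```bash
cat >> st.py <<'E'
def shaft(c,x0,x1,y0,y1,z,th=50):
    hsv=cv2.cvtColor(c["image"],cv2.COLOR_BGR2HSV);m=np.zeros(hsv.shape[:2],np.uint8)
    m[y0:y1,x0:x1]=(hsv[y0:y1,x0:x1,1]<th)
    m=cv2.morphologyEx(m,cv2.MORPH_CLOSE,np.ones((3,3)))
    k=max(cv2.findContours(m,0,1)[0],key=cv2.contourArea);b=cv2.boxPoints(cv2.minAreaRect(k))
    e=[(b[i]+b[(i+1)%4])/2 for i in range(4)]
    P=[onz(c,*q,z) for q in e]
    i=0 if np.linalg.norm(P[0]-P[2])>np.linalg.norm(P[1]-P[3]) else 1
    A,B=P[i],P[i+2]; d=A-B; d=d if d[0]>0 else -d
    print("ends",e[i],e[i+2],"mid",(A+B)/2,"len",np.linalg.norm(d),"wid",np.linalg.norm(P[1-i]-P[3-i]),"yaw",np.arctan2(d[1],d[0]))
E
python3 - <<'E'
from st import *
st();c=cam("wrist")
shaft(c,285,345,140,310,.056);shaft(c,185,220,140,300,.045)
E
```

```text
t 2.6 p [0.5122 0.2423 0.2184] xax [-0.0007 -0.0004 -1.    ] yaz 1.7047628896198905 op 0.0927 F [-0.6577 -0.0028 -0.9878] T [ 0.0367 -0.1859 -0.0225] j [ 0.3598  0.3815  1.6076 -0.0002  1.1533 -1.3448]
ends [317.5 149. ] [317.5 303. ] mid [0.5174 0.2442 0.056 ] len 0.13731903478674468 wid 0.03367242172126384 yaw 0.13444591481424692
ends [208.352  149.1964] [201.5603 299.7471] mid [0.5321 0.1445 0.045 ] len 0.13949336280830868 wid 0.029601247863222723 yaw 0.00870430109641854
```

Request:
apply_moves(
  plan=[
    [1, [2, 1, -30], [0, 0, 0]],
    [1, [2, 1, -35], [0, 0, 0]],
    [1, [0, 0, -35], [0, 0, 0]],
    [1, [0, 0, -30], [0, 0, 0]],
    [1, [0, 0, -25], [0, 0, 0]],
    [1, [0, 0, -18], [0, 0, 0]],
    [1, [0, 0, -8], [0, 0, 0]],
    [1, [0, 0, 0], [0, 0, 0]],
    [1, [0, 0, 0], [0, 0, 0]],
  ],
)

```text
clock: 3.55
ee_pos: [0.5171, 0.2445, 0.0386]
orientation: [0.706, -0.047, 0.705, 0.048]
contact_force: [0.4, 0.1, 0.5]
opening: 0.093
```

```bash
python3 - <<'E'
from st import *
st();c=cam("wrist");cv2.imwrite("pics/w2.png",c["image"])
E
```

```text
t 3.55 p [0.5171 0.2445 0.0386] xax [ 0.0012  0.0004 -1.    ] yaz 1.7051813950816659 op 0.093 F [0.3563 0.1389 0.5467] T [ 0.0772 -0.1395  0.0237] j [ 0.3604  0.6291  1.7205 -0.      0.7908 -1.3448]
```

View pics/w2.png

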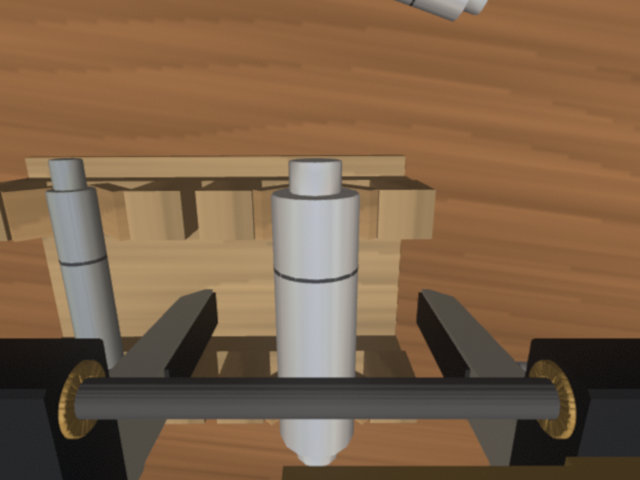

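The fingers straddle the thick shaft symmetrically: its axis is at u=316 and the jaws are at 216 and 418. I'll close on it.

Request:
apply_moves(
  plan=[
    [0.5, [0, 0, -1], [0, 0, 0]],
    [0.4, [0, 0, 0], [0, 0, 0]],
    [0.3, [0, 0, 0], [0, 0, 0]],
    [0.2, [0, 0, 0], [0, 0, 0]],
    [0.2, [0, 0, 0], [0, 0, 0]],
    [0.2, [0, 0, 0], [0, 0, 0]],
    [0.2, [0, 0, 0], [0, 0, 0]],
    [0.2, [0, 0, 0], [0, 0, 0]],
  ],
)

```text
clock: 4.4
ee_pos: [0.5166, 0.2445, 0.0366]
orientation: [0.705, -0.048, 0.706, 0.048]
contact_force: [2.7, -23.1, 8.4]
opening: 0.0344
```

```bash
python3 - <<'E'
from st import *
st()
E
```

```text
t 4.4 p [0.5166 0.2445 0.0366] xax [-0.0001 -0.0006 -1.    ] yaz 1.70635907567615 op 0.0344 F [  2.7383 -23.1363   8.3785] T [-3.9651 -0.71    0.0205] j [ 0.3609  0.6323  1.7212 -0.0008  0.7884 -1.345 ]
```

Request:
apply_moves(
  plan=[
    [0.2, [0, -1, 0], [0, 0, 0]],
    [0.2, [0, 0, 0], [0, 0, 0]],
    [0.2, [0, 0, 2], [0, 0, 0]],
    [0.2, [0, 0, 0], [0, 0, 0]],
  ],
)

```text
clock: 4.8
ee_pos: [0.5164, 0.2436, 0.0386]
orientation: [0.705, -0.048, 0.706, 0.048]
contact_force: [0.7, -0.4, -2.2]
opening: 0.0335
```

Request:
apply_moves(
  plan=[
    [0.2, [0, 0, 15], [0, 0, 0]],
    [0.2, [0, 0, 30], [0, 0, 0]],
    [0.2, [0, 0, 35], [0, 0, 0]],
    [0.2, [0, 0, 30], [0, 0, 0]],
    [0.2, [0, 0, 20], [0, 0, 0]],
    [0.2, [0, -15, 10], [0, 0, 0]],
    [0.2, [2, -30, 0], [0, 0, 0]],
    [0.2, [3, -40, 0], [0, 0, -0.025]],
    [0.2, [3, -40, 0], [0, 0, -0.025]],
    [0.2, [4, -40, 0], [0, 0, -0.025]],
  ],
)

```text
clock: 5.8
ee_pos: [0.5278, 0.0764, 0.1786]
orientation: [0.706, -0.021, 0.707, 0.021]
contact_force: [1.9, 0.2, -2.2]
opening: 0.033
```

Request:
apply_moves(
  plan=[
    [0.2, [4, -40, 0], [0, 0, -0.025]],
    [0.2, [3, -40, 0], [0, 0, -0.025]],
    [0.2, [3, -40, 0], [0, 0, -0.025]],
    [0.2, [3, -40, 0], [0, 0, -0.016]],
    [0.2, [3, -40, 0], [0, 0, 0]],
    [0.2, [0, -28, 0], [0, 0, 0]],
    [0.2, [0, -14, 0], [0, 0, 0]],
    [0.2, [0, 0, 0], [0, 0, 0]],
    [0.2, [0, 0, 0], [0, 0, 0]],
  ],
)

```text
clock: 6.7
ee_pos: [0.5441, -0.1627, 0.1785]
orientation: [0.707, 0.011, 0.707, -0.011]
contact_force: [0.7, -0.6, -2.0]
opening: 0.0335
```

```bash
python3 - <<'E'
from st import *
st();c=cam("wrist");cv2.imwrite("pics/w3.png",c["image"])
c=cam("top");cv2.imwrite("pics/t3.png",c["image"]);st()
E
```

```text
t 6.7 p [ 0.5441 -0.1627  0.1785] xax [-0.0007  0.0005 -1.    ] yaz 1.5398224270581655 op 0.0335 F [ 0.7127 -0.5841 -1.9912] T [ 0.1003 -0.129  -0.0292] j [-0.3726  0.4272  1.6451  0.0003  1.0701 -1.9125]
t 6.8 p [ 0.5444 -0.1621  0.1786] xax [-0.0003  0.0003 -1.    ] yaz 1.5410907585025377 op 0.0332 F [ 0.0085 -0.7784 -2.3881] T [ 0.0883 -0.0996 -0.0198] j [-0.3714  0.4271  1.6449  0.0002  1.07   -1.9126]
```

View pics/w3.png

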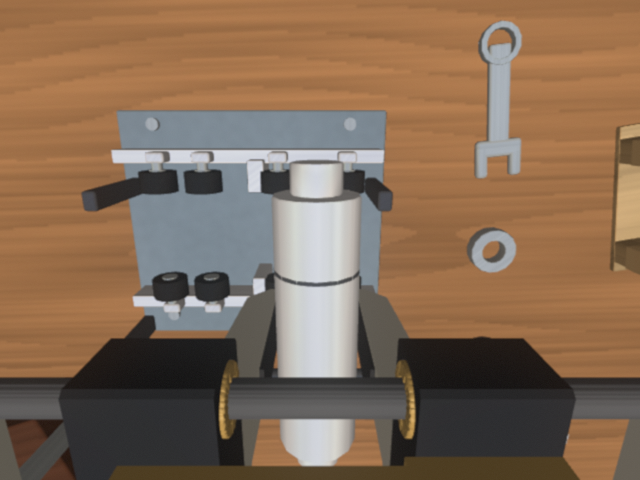

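View pics/t3.png

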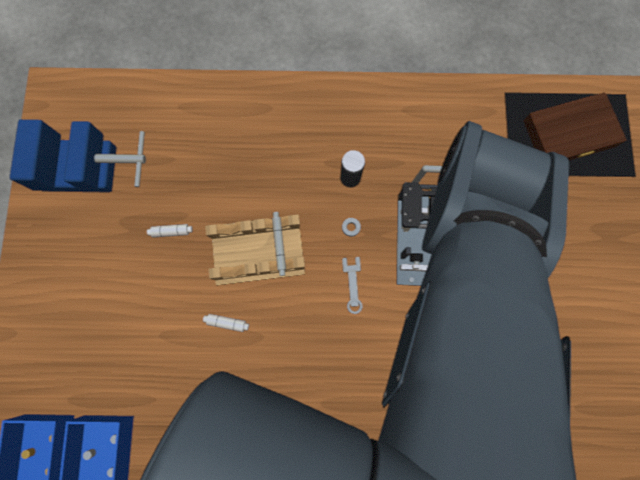

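The wrist view shows the bed's near edge running from (119,112) to (386,110). The near rollers are at about (158,181), (203,181), (276,181) and (352,181), with the wide nest under the shaft. I'll work out the bed pose from this.

```bash
python3 - <<'E'
from st import *
c=cam("wrist");im=c["image"]
cv2.imwrite("pics/w3z.png",cv2.resize(im[95:320,80:400],None,fx=2.5,fy=2.5,interpolation=cv2.INTER_CUBIC))
hsv=cv2.cvtColor(im,cv2.COLOR_BGR2HSV)
m=((hsv[...,0]>90)&(hsv[...,0]<115)&(hsv[...,1]>25)&(hsv[...,2]>60)).astype(np.uint8);m[:100]=0;m[340:]=0
# left/right edge at rows, near edge at cols
def side(v):
    u=np.nonzero(m[v,100:400])[0]+100; return u.min()-.5,u.max()+.5
L=[];Rr=[]
for v in (115,120,125,130,135,140,215,225,235,245,255,265):
    a,b=side(v);L.append(onz(c,a,v,.010)[:2]);Rr.append(onz(c,b,v,.010)[:2])
T=[]
for u in range(130,380,8):
    v=np.nonzero(m[:,u])[0].min()-.5;T.append(onz(c,u,v,.010)[:2])
L,Rr,T=map(np.array,(L,Rr,T))
for n,P in(("L",L),("R",Rr),("T",T)):
    l=cv2.fitLine(P.astype(np.float32),cv2.DIST_HUBER,0,.001,.001).ravel();print(n,l, "ang",np.arctan2(l[1],l[0]), "resid",np.abs((P-l[2:])@np.array([-l[1],l[0]])).max())
k=((hsv[...,2]<50)).astype(np.uint8);k[:165]=0;k[200:]=0;k[:,:138]=0;k[:,362:]=0
n,l,s,ce=cv2.connectedComponentsWithStats(k)
for i in range(1,n):
    if s[i,4]>60:
        x,y,w,h,a=s[i];print(x,y,w,h,a,"L/R at z45:",onz(c,x-.5,y+h/2,.05)[:2],onz(c,x+w-.5,y+h/2,.05)[:2])
E
```

```text
L [ 0.9995 -0.0316  0.4952 -0.3221] ang -0.0315929 resid 0.00046596455893227007
R [ 0.9995 -0.0313  0.5136 -0.106 ] ang -0.031262834 resid 0.000397077729170049
T [ 0.0298  0.9996  0.4494 -0.223 ] ang 1.5410143 resid 0.0007666831453067914
138 170 39 23 791 L/R at z45: [ 0.4991 -0.2945] [ 0.5    -0.2653]
184 170 37 23 596 L/R at z45: [ 0.5002 -0.2601] [ 0.501  -0.2323]
261 170 27 22 134 L/R at z45: [ 0.5015 -0.2024] [ 0.5021 -0.1821]
345 170 17 22 228 L/R at z45: [ 0.5034 -0.1395] [ 0.5038 -0.1267]
```

View pics/w3z.png

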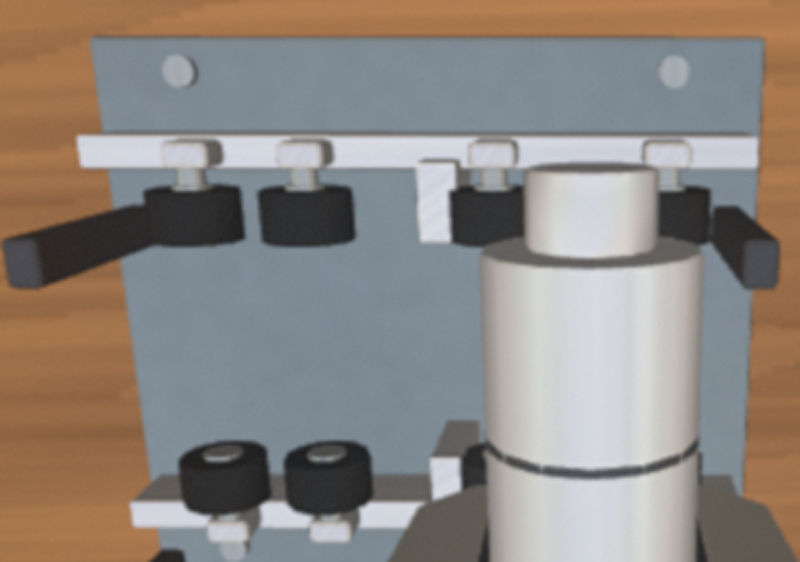

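The bed yaw of -0.031 agrees across every edge. The bed centre is at about (0.546, -0.215), and both cameras agree on that once the roller height is set to 45 mm. I'll lower towards the wide nest at about (0.547, -0.165).

Request:
apply_moves(
  plan=[
    [0.2, [3, -2, -15], [0, 0, 0]],
    [0.2, [0, -0.5, -30], [0, 0, 0]],
    [0.2, [0, 0, -30], [0, 0, 0]],
    [0.2, [0, 0, -25], [0, 0, 0]],
    [0.2, [0, 0, -15], [0, 0, 0]],
    [0.2, [0, 0, -8], [0, 0, 0]],
    [0.2, [0, 0, -4], [0, 0, 0]],
    [0.2, [0, 0, 0], [0, 0, 0]],
    [0.2, [0, 0, 0], [0, 0, 0]],
  ],
)

```text
clock: 7.75
ee_pos: [0.5481, -0.1659, 0.0525]
orientation: [0.707, 0.011, 0.707, -0.011]
contact_force: [1.4, -0.2, -2.5]
opening: 0.0331
```

```bash
python3 - <<'E'
from st import *
st();c=cam("wrist");cv2.imwrite("pics/w4.png",c["image"])
c=cam("scene");cv2.imwrite("pics/s4.png",cv2.resize(c["image"][200:370,95:295],None,fx=4,fy=3.5,interpolation=cv2.INTER_CUBIC))
E
```

```text
t 7.75 p [ 0.5481 -0.1659  0.0525] xax [ 0.0013 -0.0005 -1.    ] yaz 1.5400537169900383 op 0.0331 F [ 1.3892 -0.2412 -2.4534] T [ 0.0035 -0.1418 -0.0302] j [-0.3752  0.6079  1.7145  0.      0.8178 -1.9153]
```

View pics/w4.png

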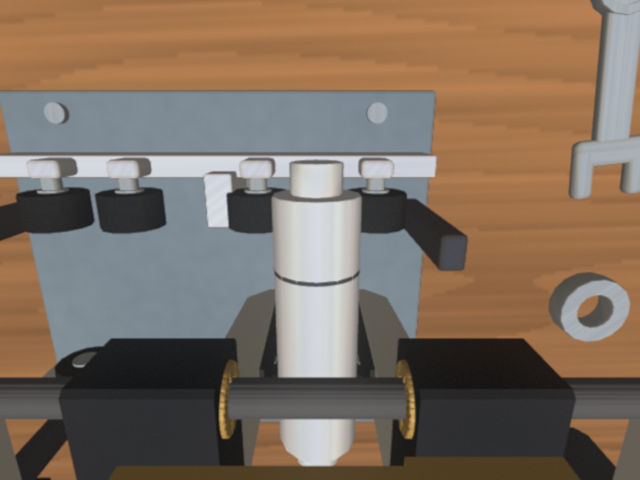

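View pics/s4.png

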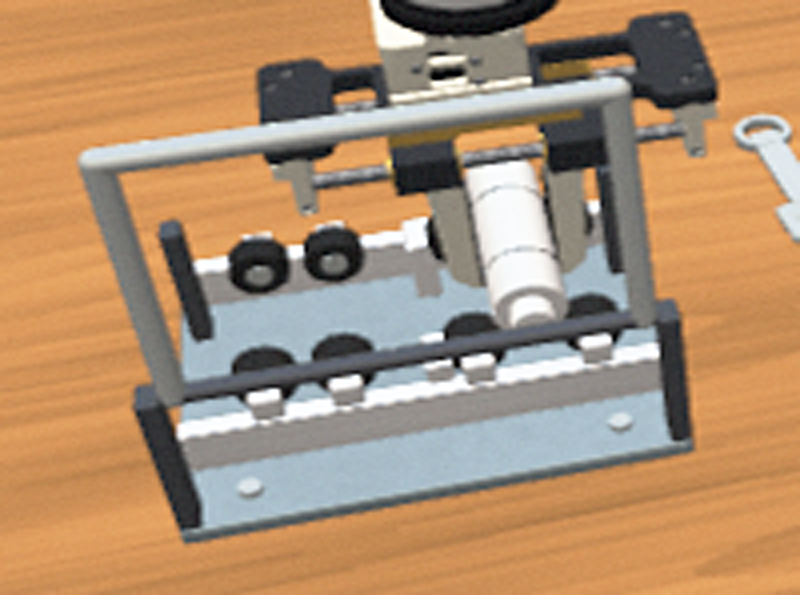

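The nest roller hubs sit at u=257 and 376, so their midpoint of 316.5 matches the shaft axis at 316. It is centred. I'll lower in small steps and watch the force.

Request:
apply_moves(
  plan=[
    [0.2, [0, 0, -4], [0, 0, 0]],
    [0.2, [0, 0, -2], [0, 0, 0]],
    [0.2, [0, 0, -1.5], [0, 0, 0]],
    [0.2, [0, 0, 0], [0, 0, 0]],
    [0.2, [0, 0, 0], [0, 0, 0]],
  ],
)

```text
clock: 8.35
ee_pos: [0.5476, -0.1657, 0.0441]
orientation: [0.707, 0.011, 0.707, -0.011]
contact_force: [-0.4, 0.1, -2.9]
opening: 0.0331
```

Request:
apply_moves(
  plan=[
    [0.2, [0, 0, -1], [0, 0, 0]],
    [0.2, [0, 0, 0], [0, 0, 0]],
  ],
)

```text
clock: 8.55
ee_pos: [0.5476, -0.1658, 0.0431]
orientation: [0.707, 0.011, 0.707, -0.011]
contact_force: [0.0, -0.7, -2.8]
opening: 0.0331
```

Request:
apply_moves(
  plan=[
    [0.2, [0, 0, -0.7], [0, 0, 0]],
    [0.2, [0, 0, 0], [0, 0, 0]],
  ],
)

```text
clock: 8.75
ee_pos: [0.5476, -0.166, 0.0426]
orientation: [0.707, 0.011, 0.707, -0.011]
contact_force: [0.5, -1.6, -0.1]
opening: 0.033
```

Request:
apply_moves(
  plan=[
    [0.2, [0, -0.5, -0.3], [0, 0, 0]],
    [0.2, [0, 0, 0], [0, 0, 0]],
  ],
)

```text
clock: 8.95
ee_pos: [0.5477, -0.1661, 0.0424]
orientation: [0.707, 0.011, 0.707, -0.011]
contact_force: [-0.7, 2.3, 3.2]
opening: 0.0336
```

It is seated: Fz went from -2.8 to +3.2 N and the sideways force is small. I'll open slowly.

Request:
apply_moves(
  plan=[
    [0.35, [0, 0, 0], [0, 0, 0]],
    [0.36, [0, 0, 0], [0, 0, 0]],
    [0.37, [0, 0, 0], [0, 0, 0]],
    [0.38, [0, 0, 0], [0, 0, 0]],
    [0.4, [0, 0, 0], [0, 0, 0]],
    [0.43, [0, 0, 0], [0, 0, 0]],
    [0.48, [0, 0, 0], [0, 0, 0]],
    [0.55, [0, 0, 0], [0, 0, 0]],
    [0.6, [0, 0, 0], [0, 0, 0]],
    [0.6, [0, 0, 0], [0, 0, 0]],
  ],
)

```text
clock: 9.95
ee_pos: [0.5476, -0.1663, 0.0421]
orientation: [0.707, 0.011, 0.707, -0.011]
contact_force: [0.1, 0.0, -0.4]
opening: 0.0555
```

```bash
python3 - <<'E'
from st import *
st();c=cam("wrist");cv2.imwrite("pics/w5.png",c["image"])
E
```

```text
t 9.95 p [ 0.5476 -0.1663  0.0421] xax [ 0. -0. -1.] yaz 1.539964157863471 op 0.0555 F [ 0.1482  0.0449 -0.4262] T [ 0.0819 -0.1543 -0.073 ] j [-0.3762  0.6244  1.7178 -0.      0.7994 -1.9161]
```

View pics/w5.png

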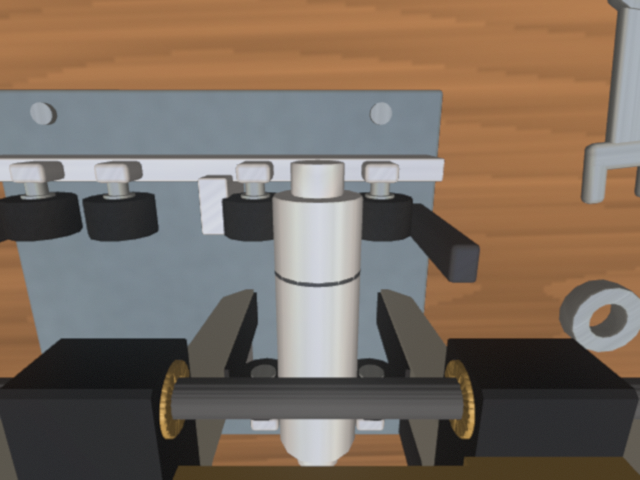

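The thick shaft lies in the nest between the rollers at (253,215) and (382,215), clear of the fingers. I'll lift and go to the thin shaft.

Request:
apply_moves(
  plan=[
    [0.6, [0, 0, 10], [0, 0, 0]],
    [0.6, [0, 0, 25], [0, 0, 0]],
    [0.6, [0, 0, 35], [0, 0, 0]],
    [0.6, [0, 0, 35], [0, 0, 0]],
    [0.8, [0, 0, 23], [0, 0, 0]],
    [0.9, [0, 15, 10], [0, 0, 0]],
    [0.9, [-2, 35, 0], [0, 0, 0.025]],
    [0.9, [-2, 40, 0], [0, 0, 0.025]],
    [0.9, [-2, 40, 0], [0, 0, 0.025]],
    [0.9, [-2, 40, 0], [0, 0, 0.025]],
  ],
)

```text
clock: 11.0
ee_pos: [0.5386, 0.0062, 0.1797]
orientation: [0.706, -0.025, 0.707, 0.025]
contact_force: [-0.2, 0.1, 0.8]
opening: 0.0837
```

Request:
apply_moves(
  plan=[
    [0.9, [-3, 40, 0], [0, 0, 0.025]],
    [0.9, [-3, 40, 0], [0, 0, 0.025]],
    [0.9, [-4, 34, 0], [0, 0, 0.016]],
    [0.9, [0, 19, 0], [0, 0, 0]],
    [0.9, [0, 8, 0], [0, 0, 0]],
    [0.9, [0, 0, 0], [0, 0, 0]],
    [0.9, [0, 0, 0], [0, 0, 0]],
  ],
)

```text
clock: 11.7
ee_pos: [0.5294, 0.1443, 0.1799]
orientation: [0.705, -0.048, 0.706, 0.048]
contact_force: [0.5, 0.2, 0.1]
opening: 0.0832
```

```bash
python3 - <<'E'
from st import *
st();c=cam("wrist");cv2.imwrite("pics/w6.png",c["image"]);im=c["image"]
hsv=cv2.cvtColor(im,cv2.COLOR_BGR2HSV)
shaft(c,290,345,100,320,.045)
shaft(c,290,345,100,320,.045,30)
c=cam("top");cv2.imwrite("pics/t6.png",c["image"])
E
```

```text
t 11.7 p [0.5294 0.1443 0.1799] xax [-0.0005 -0.0002 -1.    ] yaz 1.7057810122015553 op 0.0832 F [0.5023 0.2156 0.1299] T [ 0.0055 -0.1559 -0.0044] j [ 0.1813  0.3921  1.695  -0.0002  1.0549 -1.5244]
ends [317.5 146. ] [317.5    310.9999] mid [0.5302 0.1455 0.045 ] len 0.13541969968268433 wid 0.016647241688108463 yaw 0.1354645918557971
ends [317.5 146. ] [317.5 311. ] mid [0.5302 0.1455 0.045 ] len 0.1354197509307139 wid 0.016647242652517477 yaw 0.1354646142693461
```

View pics/w6.png

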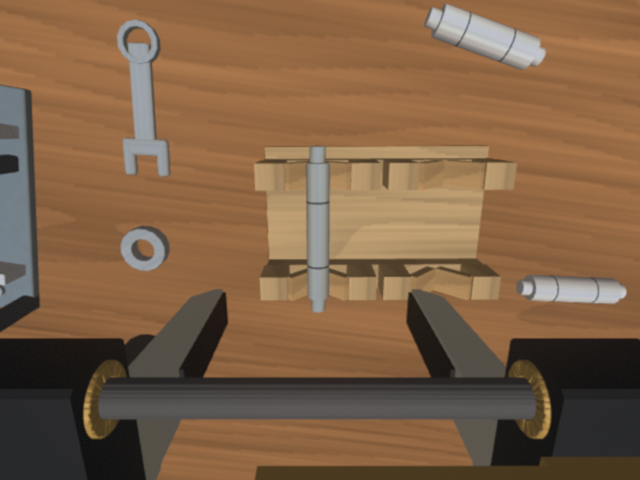

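View pics/t6.png

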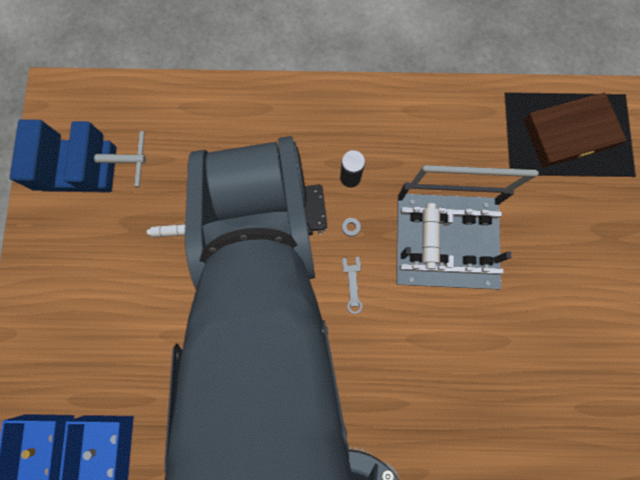

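The thick shaft rests well on the bed: its centre is at about (431,236) px in the top view. The thin shaft is at (0.530, 0.145) and aligned with the jaws. I'll descend.

Request:
apply_moves(
  plan=[
    [0.9, [1, 0.5, -25], [0, 0, 0]],
    [0.9, [0, 0, -35], [0, 0, 0]],
    [0.9, [0, 0, -35], [0, 0, 0]],
    [0.9, [0, 0, -30], [0, 0, 0]],
    [0.7, [0, 0, -18], [0, 0, 0]],
    [0.6, [0, 0, -8], [0, 0, 0]],
    [0.5, [0, 0, -3], [0, 0, 0]],
    [0.4, [0, 0, 0], [0, 0, 0]],
    [0.35, [0, 0, 0], [0, 0, 0]],
    [0.3, [0, 0, 0], [0, 0, 0]],
  ],
)

```text
clock: 12.8
ee_pos: [0.5311, 0.1453, 0.027]
orientation: [0.706, -0.048, 0.705, 0.048]
contact_force: [-0.2, 0.1, 0.1]
opening: 0.0404
```

Request:
apply_moves(
  plan=[
    [0.25, [0, 0, 0], [0, 0, 0]],
    [0.22, [0, 0, 0], [0, 0, 0]],
    [0.2, [0, 0, 0], [0, 0, 0]],
    [0.18, [0, 0, 0], [0, 0, 0]],
    [0.15, [0, 0, 0], [0, 0, 0]],
    [0.1, [0, 0, 0], [0, 0, 0]],
    [0.05, [0, 0, 0], [0, 0, 0]],
    [0.05, [0, 0, 0], [0, 0, 0]],
  ],
)

```text
clock: 13.6
ee_pos: [0.5306, 0.1452, 0.0262]
orientation: [0.706, -0.048, 0.705, 0.048]
contact_force: [0.3, -2.7, 2.6]
opening: 0.0173
```

```bash
python3 - <<'E'
from st import *
st()
E
```

```text
t 13.6 p [0.5306 0.1452 0.0262] xax [ 0.0001 -0.0001 -1.    ] yaz 1.7060371301641892 op 0.0173 F [ 0.2523 -2.6982  2.6023] T [-0.3558 -0.1502  0.0581] j [ 0.1825  0.6212  1.7821 -0.0002  0.7382 -1.5234]
```

Request:
apply_moves(
  plan=[
    [0.05, [0, 0, 3], [0, 0, 0]],
    [0.05, [0, 0, 15], [0, 0, 0]],
    [0.05, [0, 0, 30], [0, 0, 0]],
    [0.05, [0, 0, 40], [0, 0, 0]],
    [0.05, [0, 0, 40], [0, 0, 0]],
    [0.05, [0, -10, 26], [0, 0, 0]],
    [0.05, [0, -25, 10], [0, 0, 0]],
    [0.05, [2, -40, 0], [0, 0, -0.025]],
    [0.05, [2, -40, 0], [0, 0, -0.025]],
    [0.05, [2, -40, 0], [0, 0, -0.025]],
  ],
)

```text
clock: 14.6
ee_pos: [0.5363, -0.0109, 0.1913]
orientation: [0.707, -0.021, 0.706, 0.021]
contact_force: [0.8, 0.6, -1.9]
opening: 0.0173
```

Request:
apply_moves(
  plan=[
    [0.05, [2, -40, 0], [0, 0, -0.025]],
    [0.05, [2, -40, 0], [0, 0, -0.025]],
    [0.05, [2, -40, 0], [0, 0, -0.025]],
    [0.05, [2, -40, 0], [0, 0, -0.016]],
    [0.05, [0, -40, 0], [0, 0, 0]],
    [0.05, [0, -30, 0], [0, 0, 0]],
    [0.05, [0, -18, 0], [0, 0, 0]],
    [0.05, [0, -8, 0], [0, 0, 0]],
    [0.05, [0, 0, 0], [0, 0, 0]],
    [0.05, [0, 0, 0], [0, 0, 0]],
  ],
)

```text
clock: 15.6
ee_pos: [0.5447, -0.2645, 0.1902]
orientation: [0.707, 0.011, 0.707, -0.01]
contact_force: [0.3, -0.0, -2.8]
opening: 0.0172
```

```bash
python3 - <<'E'
from st import *
st();c=cam("wrist");cv2.imwrite("pics/w7.png",c["image"])
E
```

```text
t 15.6 p [ 0.5447 -0.2645  0.1902] xax [-0.0002  0.0005 -1.    ] yaz 1.5407538586649556 op 0.0172 F [ 0.2599 -0.0214 -2.7761] T [ 0.0767 -0.1394  0.01  ] j [-0.5292  0.4799  1.5305  0.0004  1.1315 -2.0701]
```

View pics/w7.png

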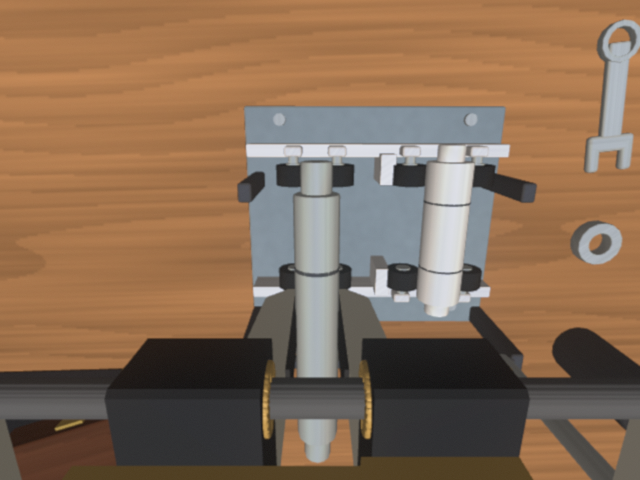

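The hub midpoint at u=315 against the shaft at u=317 means about 1.2 mm towards -y is still needed. That matches the geometry from the thick nest. I'll lower.

Request:
apply_moves(
  plan=[
    [0.05, [0, -1.3, -20], [0, 0, 0]],
    [0.05, [0, 0, -35], [0, 0, 0]],
    [0.05, [0, 0, -35], [0, 0, 0]],
    [0.05, [0, 0, -27], [0, 0, 0]],
    [0.05, [0, 0, -14], [0, 0, 0]],
    [0.05, [0, 0, -6], [0, 0, 0]],
    [0.05, [0, 0, 0], [0, 0, 0]],
    [0.05, [0, 0, 0], [0, 0, 0]],
  ],
)

```text
clock: 16.45
ee_pos: [0.5453, -0.2672, 0.0544]
orientation: [0.708, 0.01, 0.706, -0.011]
contact_force: [0.0, 0.7, -2.1]
opening: 0.0171
```

```bash
python3 - <<'E'
from st import *
st();c=cam("wrist");cv2.imwrite("pics/w8.png",c["image"])
E
```

```text
t 16.45 p [ 0.5453 -0.2672  0.0544] xax [ 0.0017 -0.001  -1.    ] yaz 1.5402736325504185 op 0.0171 F [ 0.0294  0.6787 -2.0732] T [ 0.036  -0.1642  0.0126] j [-0.5323  0.6543  1.6172  0.      0.8682 -2.0726]
```

View pics/w8.png

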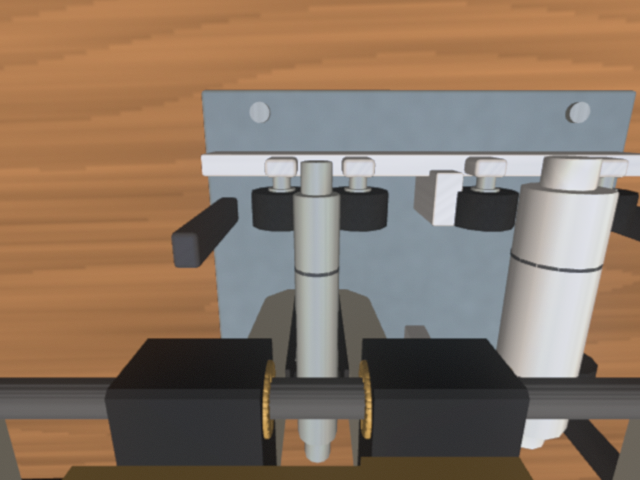

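Request:
apply_moves(
  plan=[
    [0.05, [0, 1, -5], [0, 0, 0]],
    [0.05, [0, 0, -2.5], [0, 0, 0]],
    [0.05, [0, 0, -1.5], [0, 0, 0]],
    [0.05, [0, 0, 0], [0, 0, 0]],
    [0.05, [0, 0, 0], [0, 0, 0]],
  ],
)

```text
clock: 17.0
ee_pos: [0.5446, -0.2661, 0.0441]
orientation: [0.707, 0.011, 0.707, -0.011]
contact_force: [-0.8, -0.5, -1.9]
opening: 0.0167
```

```bash
python3 - <<'E'
from st import *
st();c=cam("wrist");cv2.imwrite("pics/w9.png",c["image"][100:300,150:450])
E
```

```text
t 17.0 p [ 0.5446 -0.2661  0.0441] xax [-0. -0. -1.] yaz 1.539970523057505 op 0.0167 F [-0.826  -0.4845 -1.8968] T [ 0.0178 -0.2371 -0.0028] j [-0.5313  0.6687  1.6224 -0.      0.8505 -2.0712]
```

View pics/w9.png

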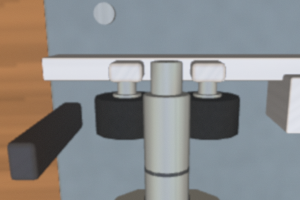

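The rollers span u=246 to 389 with their midpoint at 317.5, so the shaft at 316.5 is centred to within 0.5 mm. I'll continue down.

Request:
apply_moves(
  plan=[
    [0.05, [0, 0, -1], [0, 0, 0]],
    [0.05, [0, 0, 0], [0, 0, 0]],
  ],
)

```text
clock: 17.25
ee_pos: [0.5445, -0.266, 0.0431]
orientation: [0.707, 0.011, 0.707, -0.011]
contact_force: [1.0, 1.0, -3.0]
opening: 0.0166
```

Request:
apply_moves(
  plan=[
    [0.05, [0, 0, -0.6], [0, 0, 0]],
    [0.05, [0, 0, 0], [0, 0, 0]],
  ],
)

```text
clock: 17.45
ee_pos: [0.5445, -0.266, 0.0424]
orientation: [0.707, 0.011, 0.707, -0.011]
contact_force: [-0.5, -0.3, -2.8]
opening: 0.0169
```

Request:
apply_moves(
  plan=[
    [0.05, [0, 0, -0.6], [0, 0, 0]],
    [0.05, [0, 0, 0], [0, 0, 0]],
  ],
)

```text
clock: 17.65
ee_pos: [0.5446, -0.2661, 0.042]
orientation: [0.707, 0.011, 0.707, -0.011]
contact_force: [0.5, -0.5, -1.5]
opening: 0.0171
```

Request:
apply_moves(
  plan=[
    [0.05, [0, 0, -0.4], [0, 0, 0]],
    [0.05, [0, 0, 0], [0, 0, 0]],
  ],
)

```text
clock: 17.85
ee_pos: [0.5446, -0.2661, 0.0419]
orientation: [0.707, 0.011, 0.707, -0.011]
contact_force: [-1.4, 2.2, 4.3]
opening: 0.017
```

Contact: Fz rose to +4.3 N. I'll open slowly.

Request:
apply_moves(
  plan=[
    [0.17, [0, 0, 0], [0, 0, 0]],
    [0.18, [0, 0, 0], [0, 0, 0]],
    [0.19, [0, 0, 0], [0, 0, 0]],
    [0.2, [0, 0, 0], [0, 0, 0]],
    [0.22, [0, 0, 0], [0, 0, 0]],
    [0.25, [0, 0, 0], [0, 0, 0]],
    [0.3, [0, 0, 0], [0, 0, 0]],
    [0.38, [0, 0, 0], [0, 0, 0]],
    [0.45, [0, 0, 0], [0, 0, 0]],
    [0.45, [0, 0, 0], [0, 0, 0]],
  ],
)

```text
clock: 18.85
ee_pos: [0.5446, -0.266, 0.0415]
orientation: [0.707, 0.011, 0.707, -0.011]
contact_force: [-0.4, -0.3, 0.5]
opening: 0.0414
```

```bash
python3 - <<'E'
from st import *
st();c=cam("wrist");cv2.imwrite("pics/w10.png",c["image"])
E
```

```text
t 18.85 p [ 0.5446 -0.266   0.0415] xax [ 0.  0. -1.] yaz 1.539977648390006 op 0.0414 F [-0.441  -0.2932  0.4681] T [ 0.0158 -0.0937 -0.0457] j [-0.5312  0.6726  1.6232  0.      0.8458 -2.0712]
```

View pics/w10.png

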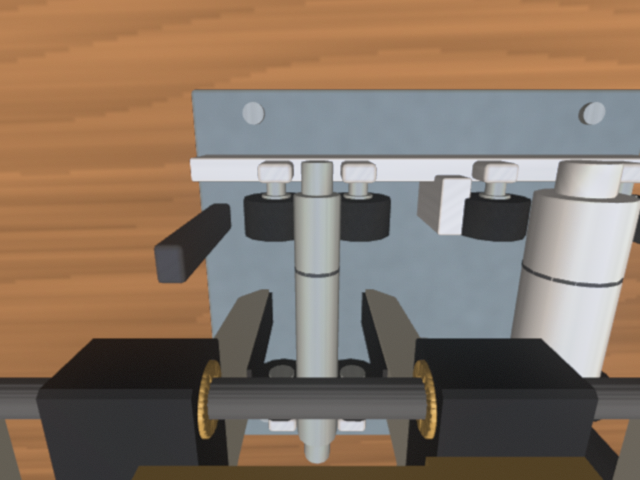

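Both shafts are down and released. The thin one is at u=317, between rollers spanning 245 to 389. I'll lift away, then measure the bow.

Request:
apply_moves(
  plan=[
    [0.45, [0, 0, 10], [0, 0, 0]],
    [0.45, [0, 0, 25], [0, 0, 0]],
    [0.45, [0, 0, 40], [0, 0, 0]],
    [0.45, [0, 0, 45], [0, 0, 0]],
    [0.45, [-10, 10, 40], [0, 0, -0.05]],
    [0.45, [-25, 10, 35], [0, 0, -0.12]],
    [0.45, [-35, 10, 30], [0, 0, -0.14]],
    [0.45, [-35, 10, 20], [0, 0, -0.14]],
    [0.45, [-35, 0, 10], [0, 0, -0.14]],
    [0.45, [-20, 0, 0], [0, 0, -0.14]],
  ],
)

```text
clock: 19.9
ee_pos: [0.383, -0.2258, 0.2989]
orientation: [0.657, 0.264, 0.655, -0.265]
contact_force: [0.1, 0.7, -0.1]
opening: 0.0421
```

Request:
apply_moves(
  plan=[
    [0.45, [-20, 0, 0], [0, 0, -0.14]],
    [0.45, [-20, 0, 0], [0, 0, -0.14]],
    [0.45, [-20, 0, 0], [0, 0, -0.14]],
    [0.45, [0, 0, 0], [0, 0, -0.14]],
    [0.45, [0, 0, 0], [0, 0, -0.14]],
    [0.45, [0, 0, 0], [0, 0, -0.141]],
    [0.45, [0, 0, 0], [0, 0, 0]],
    [0.45, [0, 0, 0], [0, 0, 0]],
  ],
)

```text
clock: 20.7
ee_pos: [0.3245, -0.226, 0.2969]
orientation: [0.493, 0.507, 0.493, -0.507]
contact_force: [1.0, -0.3, 0.3]
opening: 0.042
```

```bash
python3 - <<'E'
from st import *
st()
for n in("top","scene"):
    c=cam(n);cv2.imwrite(f"pics/{n}11.png",c["image"])
    if n=="top": cv2.imwrite("pics/t11z.png",cv2.resize(c["image"][155:300,385:545],None,fx=4,fy=4,interpolation=cv2.INTER_CUBIC))
    else: cv2.imwrite("pics/s11z.png",cv2.resize(c["image"][210:360,105:285],None,fx=4,fy=4,interpolation=cv2.INTER_CUBIC))
E
```

```text
t 20.7 p [ 0.3245 -0.226   0.2969] xax [ 0.0004 -0.0004 -1.    ] yaz -0.026825562115887543 op 0.042 F [ 1.0451 -0.3114  0.3414] T [-0.0055 -0.0874  0.0037] j [-0.7262 -0.0254  1.9038 -0.      1.2626 -0.6993]
```

View pics/t11z.png

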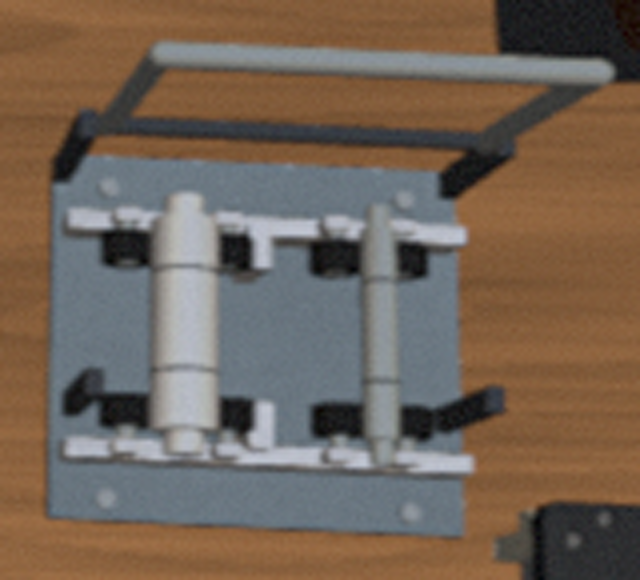

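View pics/s11z.png

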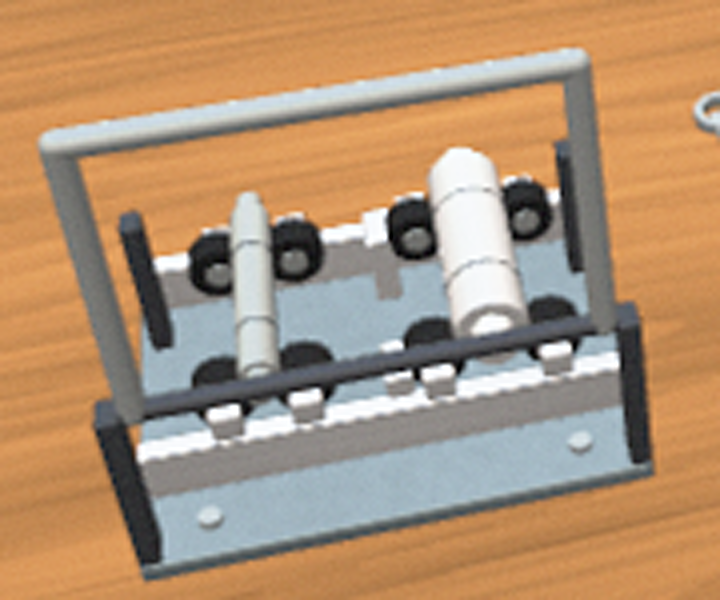

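Both shafts lie well in their nests. The bow's cross-bar ends are at (157,54) and (608,72) in the top crop, and at (582,62) and (50,143) in the scene crop. I'll triangulate them.

```bash
python3 - <<'E'
from st import *
ct=cam("top");cs=cam("scene")
f=lambda p,o:(o[0]+(p[0]+.5)/4-.5,o[1]+(p[1]+.5)/4-.5)
a,ea=tri(ct,f((158,54),(385,155)),cs,f((580,62),(105,210)))
b,eb=tri(ct,f((607,72),(385,155)),cs,f((53,143),(105,210)))
print(a,ea,b,eb,"len",np.linalg.norm(a-b),"mid",(a+b)/2, "yaw",np.arctan2(-(a-b)[0],(a-b)[1]))
m=(a+b)/2
# bed frame from placed shafts
psi=-.031; W=np.array([.5476,-.1660]);N=np.array([.5446,-.2660])
o=(W+N)/2; ex=np.array([np.cos(psi),np.sin(psi)]);ey=np.array([-ex[1],ex[0]])
print("bed origin(xy)",o," bar bed",(m[:2]-o)@ex,(m[:2]-o)@ey)
# x origin by hinge bar/ base near corners from top
for p in [(48,515),(463,535),(456,168)]:
    q=onz(ct,*f(p,(385,155)),.01);print(q,(q[:2]-o)@ex,(q[:2]-o)@ey)
for p,z in [((85,122),.092),((495,143),.092)]:
    q=onz(ct,*f(p,(385,155)),z);print("hinge",q,(q[:2]-o)@ex,(q[:2]-o)@ey)
E
```

```text
[ 0.6339 -0.1215  0.2225] 0.00018785965996085579 [ 0.628  -0.3146  0.224 ] 0.002545206779304349 len 0.19326699500575834 mid [ 0.6309 -0.2181  0.2232] yaw -0.0307321362669617
bed origin(xy) [ 0.5461 -0.216 ]  bar bed 0.08487164929075217 0.0005693162798033531
[ 0.453  -0.1028  0.01  ] -0.09652101497281607 0.11025363261002193
[ 0.4458 -0.3207  0.01  ] -0.09704523950568784 -0.10775632291207715
[ 0.6458 -0.3287  0.01  ] 0.10317770771142362 -0.10954751414563309
hinge [ 0.6434 -0.1121  0.092 ] 0.09401296934174784 0.10686064245497459
hinge [ 0.6354 -0.3181  0.092 ] 0.09240918391375932 -0.099309198103622
```

The bar's middle is at about (0.631, -0.218, 0.223). That gives a bow angle of about 1.5, a length of 193 mm and a yaw of -0.031, all consistent with what's given. I'll move over it with the jaws along x, slightly towards -y, so the fingers later pass between the shafts.

Request:
apply_moves(
  plan=[
    [0.5, [20, 0, 0], [0, 0, 0]],
    [0.5, [35, 0, 0], [0, 0, 0]],
    [0.5, [40, 0, 0], [0, 0, -0.004]],
    [0.5, [45, 1, 0], [0, 0, 0]],
    [0.5, [45, 1, 0], [0, 0, 0]],
    [0.5, [45, 1, 0], [0, 0, 0]],
    [0.5, [40, 0, 0], [0, 0, 0]],
    [0.5, [25, 0, 0], [0, 0, 0]],
    [0.5, [11, 0, 0], [0, 0, 0]],
    [0.5, [0, 0, 0], [0, 0, 0]],
  ],
)

```text
clock: 21.9
ee_pos: [0.6314, -0.2227, 0.2954]
orientation: [-0.491, -0.508, -0.492, 0.508]
contact_force: [0.2, -0.3, -1.3]
opening: 0.0467
```

Request:
apply_moves(
  plan=[
    [0.5, [0, 0, 0], [0, 0, 0]],
    [0.5, [0, 0, 0], [0, 0, 0]],
  ],
)

```text
clock: 22.1
ee_pos: [0.6299, -0.2232, 0.2968]
orientation: [-0.491, -0.509, -0.491, 0.509]
contact_force: [-0.8, 0.3, -0.7]
opening: 0.0466
```

```bash
python3 - <<'E'
from st import *
st();c=cam("wrist");cv2.imwrite("pics/w12.png",c["image"])
for x in(-.1,0):print(proj(c,[.6309,-.2181+x,.2232]))
c=cam("scene");cv2.imwrite("pics/s12.png",c["image"])
E
```

```text
t 22.1 p [ 0.6299 -0.2232  0.2968] xax [-0. -0. -1.] yaz -0.03491743042644474 op 0.0466 F [-0.8083  0.2803 -0.6988] T [-0.049  -0.085  -0.0118] j [-0.4101  0.5162  1.2105 -0.      1.4149 -0.3752]
[322.8969 383.5504]
[318.1463 250.1964]
```

View pics/w12.png

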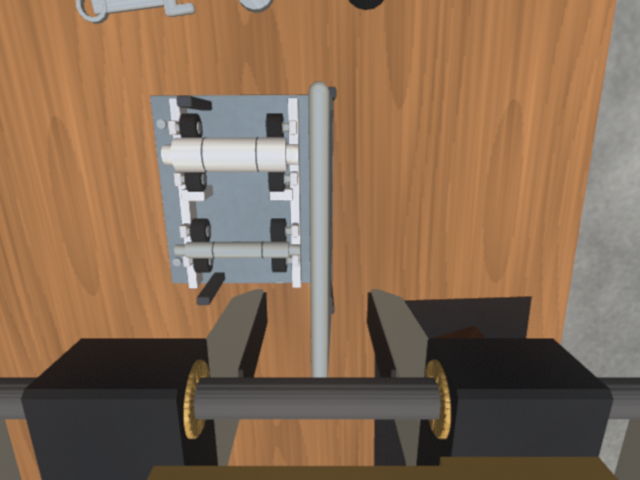

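View pics/s12.png

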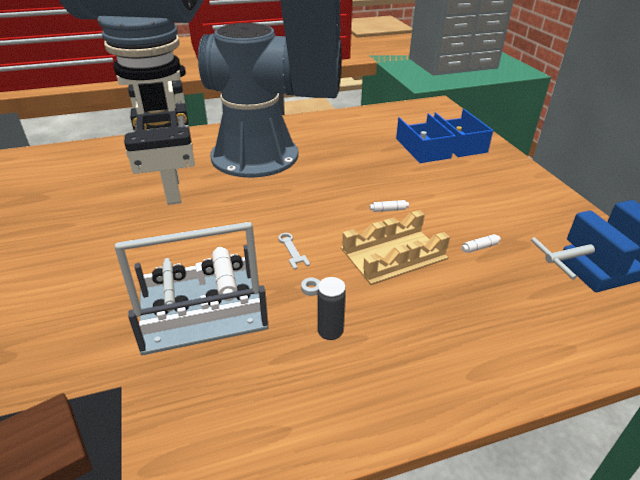

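In the wrist view the bar runs vertically at u=319, centred between the open jaws, which agrees with the triangulation. I'll descend and pinch it.

Request:
apply_moves(
  plan=[
    [0.5, [1, 0, -15], [0, 0, 0.004]],
    [0.5, [0, 0, -25], [0, 0, 0]],
    [0.5, [0, 0, -25], [0, 0, 0]],
    [0.5, [0, 0, -14], [0, 0, 0]],
    [0.5, [0, 0, -8], [0, 0, 0]],
    [0.5, [0, 0, -2], [0, 0, 0]],
    [0.5, [0, 0, 0], [0, 0, 0]],
  ],
)

```text
clock: 22.9
ee_pos: [0.6318, -0.2232, 0.2081]
orientation: [0.492, 0.508, 0.492, -0.508]
contact_force: [-0.2, 0.1, 0.6]
opening: 0.0465
```

Request:
apply_moves(
  plan=[
    [0.4, [0, 0, 0], [0, 0, 0]],
    [0.35, [0, 0, 0], [0, 0, 0]],
    [0.3, [0, 0, 0], [0, 0, 0]],
    [0.25, [0, 0, 0], [0, 0, 0]],
    [0.22, [0, 0, 0], [0, 0, 0]],
    [0.2, [0, 0, 0], [0, 0, 0]],
    [0.18, [0, 0, 0], [0, 0, 0]],
    [0.16, [0, 0, 0], [0, 0, 0]],
    [0.14, [0, 0, 0], [0, 0, 0]],
  ],
)

```text
clock: 23.8
ee_pos: [0.6316, -0.2231, 0.2075]
orientation: [-0.492, -0.508, -0.492, 0.508]
contact_force: [-0.3, -0.4, 0.4]
opening: 0.0137
```

```bash
python3 - <<'E'
from st import *
st();c=cam("wrist");cv2.imwrite("pics/w13.png",c["image"])
E
```

```text
t 23.8 p [ 0.6316 -0.2231  0.2075] xax [-0.0001  0.     -1.    ] yaz -0.031061451730967925 op 0.0137 F [-0.2687 -0.3604  0.3861] T [-0.0504 -0.0502 -0.0742] j [-0.409   0.581   1.3212 -0.      1.2394 -0.3779]
```

View pics/w13.png

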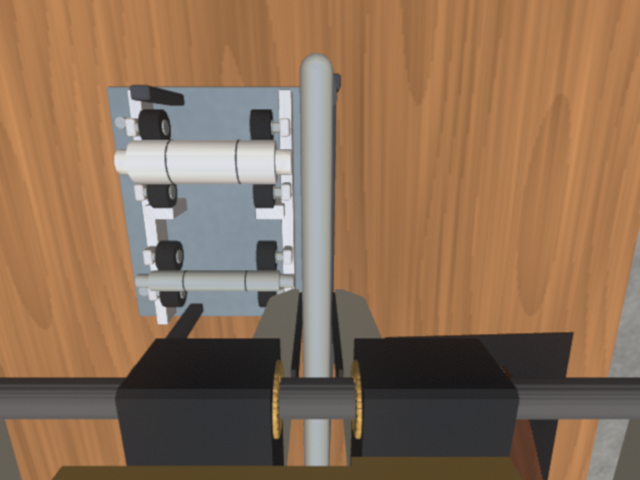

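The fingers enclose the bar with about 1 mm of play. I'll tighten and follow the hinge arc down.

Request:
apply_moves(
  plan=[
    [0.08, [0, 0, 0], [0, 0, 0]],
    [0.05, [0, 0, 0], [0, 0, 0]],
    [0.05, [0, 0, 0], [0, 0, 0]],
    [0.05, [-6.5, 0.2, -0.8], [0, 0, 0]],
    [0.05, [-6.5, 0.2, -0.8], [0, 0, 0]],
    [0.05, [-6.4, 0.2, -1.4], [0, 0, 0]],
    [0.05, [-6.4, 0.2, -1.4], [0, 0, 0]],
    [0.05, [0, 0, 0], [0, 0, 0]],
  ],
)

```text
clock: 24.65
ee_pos: [0.6045, -0.2221, 0.2034]
orientation: [-0.492, -0.508, -0.492, 0.508]
contact_force: [-3.1, 1.2, 5.9]
opening: 0.011
```

Request:
apply_moves(
  plan=[
    [0.05, [-6.2, 0.2, -2], [0, 0, 0]],
    [0.05, [-6.1, 0.2, -2.1], [0, 0, 0]],
    [0.05, [-6, 0.2, -2.6], [0, 0, 0]],
    [0.05, [-5.9, 0.2, -2.7], [0, 0, 0]],
    [0.05, [-5.6, 0.2, -3.2], [0, 0, 0]],
    [0.05, [-5.6, 0.2, -3.3], [0, 0, 0]],
    [0.05, [-5.3, 0.1, -3.8], [0, 0, 0]],
    [0.05, [-5.3, 0.2, -3.8], [0, 0, 0]],
    [0.05, [-4.9, 0.1, -4.2], [0, 0, 0]],
    [0.05, [-4.9, 0.2, -4.3], [0, 0, 0]],
  ],
)

```text
clock: 25.65
ee_pos: [0.5496, -0.2203, 0.1706]
orientation: [0.492, 0.508, 0.492, -0.508]
contact_force: [4.3, 3.6, 0.5]
opening: 0.0112
```

```bash
python3 - <<'E'
from st import *
st();c=cam("wrist");cv2.imwrite("pics/w14.png",c["image"])
c=cam("scene");cv2.imwrite("pics/s14.png",cv2.resize(c["image"][150:360,95:295],None,fx=3,fy=2.8,interpolation=cv2.INTER_CUBIC))
E
```

```text
t 25.65 p [ 0.5496 -0.2203  0.1706] xax [ 0.0001  0.0002 -1.    ] yaz -0.031013638776469395 op 0.0112 F [4.2967 3.5886 0.4556] T [ 0.4417 -1.0024 -0.0286] j [-0.4599  0.4777  1.5866  0.0003  1.0772 -0.429 ]
```

View pics/w14.png

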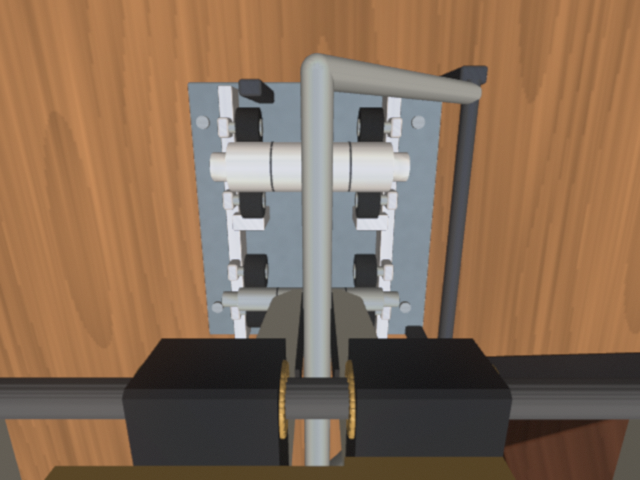

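View pics/s14.png

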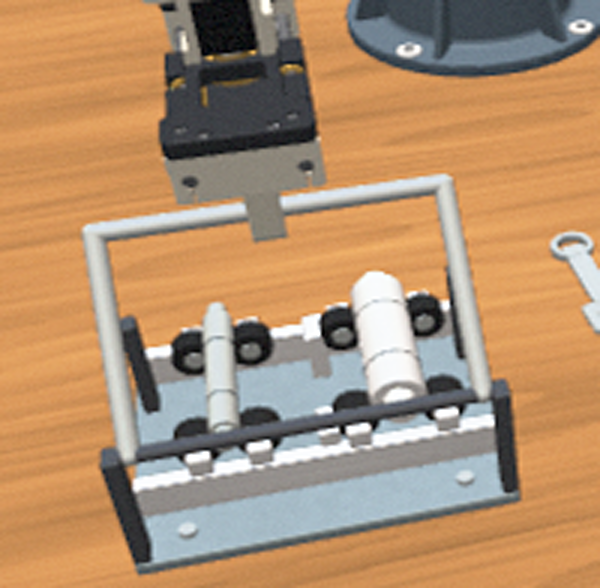

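The bow is about halfway down, still pinched at its middle, and the shafts have not moved. I'll continue.

Request:
apply_moves(
  plan=[
    [0.05, [-4.4, 0.1, -4.8], [0, 0, 0]],
    [0.05, [-4.4, 0.1, -4.8], [0, 0, 0]],
    [0.05, [-4, 0.1, -5.1], [0, 0, 0]],
    [0.05, [-3.9, 0.1, -5.2], [0, 0, 0]],
    [0.05, [-3.4, 0.1, -5.5], [0, 0, 0]],
    [0.05, [-3.4, 0.1, -5.6], [0, 0, 0]],
    [0.05, [-2.8, 0.1, -5.8], [0, 0, 0]],
    [0.05, [-2.8, 0.1, -5.9], [0, 0, 0]],
    [0.05, [-2.3, 0.1, -6.1], [0, 0, 0]],
    [0.05, [-2.2, 0, -6.1], [0, 0, 0]],
  ],
)

```text
clock: 26.75
ee_pos: [0.5161, -0.2194, 0.1157]
orientation: [-0.492, -0.508, -0.492, 0.508]
contact_force: [3.0, 4.4, 1.4]
opening: 0.0111
```

Request:
apply_moves(
  plan=[
    [0.05, [-1.6, 0.1, -6.3], [0, 0, 0]],
    [0.05, [-1.6, 0, -6.3], [0, 0, 0]],
    [0.05, [-1, 0, -6.4], [0, 0, 0]],
    [0.05, [-1, 0, -6.4], [0, 0, 0]],
    [0.05, [0, 0, 0], [0, 0, 0]],
  ],
)

```text
clock: 27.25
ee_pos: [0.5105, -0.2192, 0.0896]
orientation: [-0.492, -0.507, -0.493, 0.508]
contact_force: [-0.2, 4.3, -1.1]
opening: 0.0114
```

```bash
python3 - <<'E'
from st import *
st();c=cam("wrist");cv2.imwrite("pics/w15.png",c["image"])
E
```

```text
t 27.25 p [ 0.5105 -0.2192  0.0896] xax [-0.0017  0.0007 -1.    ] yaz -0.031009235452210633 op 0.0114 F [-0.1512  4.3278 -1.1481] T [ 0.6828 -0.1438 -0.0097] j [-0.4894  0.5269  1.7425 -0.0002  0.8741 -0.4582]
```

View pics/w15.png

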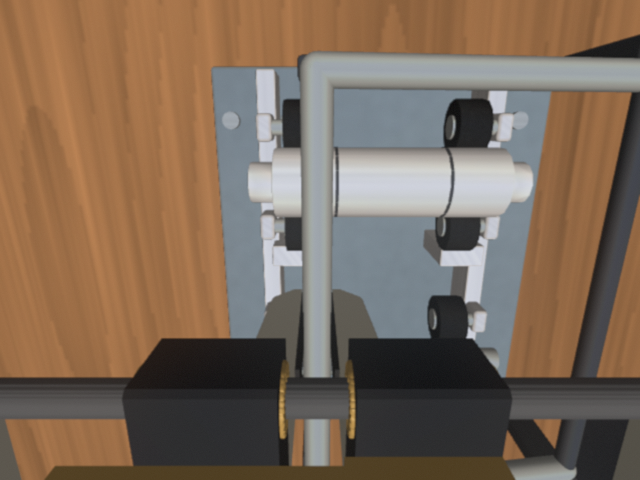

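Request:
apply_moves(
  plan=[
    [0.05, [-0.4, 0, -5], [0, 0, 0]],
    [0.05, [0, 0, -3], [0, 0, 0]],
    [0.05, [0, 0, 0], [0, 0, 0]],
  ],
)

```text
clock: 27.6
ee_pos: [0.5098, -0.2192, 0.0822]
orientation: [-0.491, -0.507, -0.493, 0.508]
contact_force: [-3.7, 4.2, -2.1]
opening: 0.0113
```

Request:
apply_moves(
  plan=[
    [0.05, [0, 0, -2], [0, 0, 0]],
    [0.05, [0, 0, 0], [0, 0, 0]],
  ],
)

```text
clock: 27.8
ee_pos: [0.5097, -0.2192, 0.0804]
orientation: [-0.491, -0.507, -0.493, 0.508]
contact_force: [-4.8, 4.1, -1.1]
opening: 0.011
```

Request:
apply_moves(
  plan=[
    [0.05, [0, 0, -1.5], [0, 0, 0]],
    [0.05, [0, 0, 0], [0, 0, 0]],
  ],
)

```text
clock: 28.0
ee_pos: [0.5096, -0.2192, 0.0789]
orientation: [-0.491, -0.507, -0.493, 0.508]
contact_force: [-5.0, 3.6, 0.1]
opening: 0.0111
```

Request:
apply_moves(
  plan=[
    [0.05, [-0.5, 0, -1], [0, 0, 0]],
    [0.05, [0, 0, 0], [0, 0, 0]],
  ],
)

```text
clock: 28.2
ee_pos: [0.5096, -0.2192, 0.0781]
orientation: [-0.492, -0.507, -0.493, 0.508]
contact_force: [-3.0, 4.6, -0.4]
opening: 0.0109
```

Request:
apply_moves(
  plan=[
    [0.05, [0, 0, -1], [0, 0, 0]],
    [0.05, [0, 0, 0], [0, 0, 0]],
  ],
)

```text
clock: 28.4
ee_pos: [0.5095, -0.2192, 0.0772]
orientation: [-0.492, -0.507, -0.493, 0.508]
contact_force: [-3.3, 5.8, 0.5]
opening: 0.011
```

Request:
apply_moves(
  plan=[
    [0.05, [0, 0, -1], [0, 0, 0]],
    [0.05, [0, 0, 0], [0, 0, 0]],
  ],
)

```text
clock: 28.6
ee_pos: [0.5095, -0.2192, 0.0762]
orientation: [-0.492, -0.507, -0.493, 0.508]
contact_force: [-4.3, 4.3, 1.6]
opening: 0.0113
```

Request:
apply_moves(
  plan=[
    [0.05, [0, 0, -1], [0, 0, 0]],
    [0.05, [0, 0, 0], [0, 0, 0]],
  ],
)

```text
clock: 28.8
ee_pos: [0.5095, -0.2192, 0.0752]
orientation: [-0.492, -0.507, -0.493, 0.508]
contact_force: [-3.7, 4.0, -0.2]
opening: 0.011
```

Request:
apply_moves(
  plan=[
    [0.05, [0, 0, -1], [0, 0, 0]],
    [0.05, [0, 0, 0], [0, 0, 0]],
  ],
)

```text
clock: 29.0
ee_pos: [0.5095, -0.2192, 0.0742]
orientation: [-0.492, -0.507, -0.493, 0.508]
contact_force: [-3.6, 4.9, 1.1]
opening: 0.0112
```

Request:
apply_moves(
  plan=[
    [0.05, [0, 0, -1], [0, 0, 0]],
    [0.05, [0, 0, 0], [0, 0, 0]],
  ],
)

```text
clock: 29.2
ee_pos: [0.5095, -0.2192, 0.0732]
orientation: [-0.492, -0.507, -0.493, 0.508]
contact_force: [-4.1, 4.9, 0.7]
opening: 0.011
```

```bash
python3 - <<'E'
from st import *
st();c=cam("scene");cv2.imwrite("pics/s16.png",cv2.resize(c["image"][180:360,95:295],None,fx=4,fy=3.3,interpolation=cv2.INTER_CUBIC))
E
```

```text
t 29.2 p [ 0.5095 -0.2192  0.0732] xax [-0.0018  0.0006 -1.    ] yaz -0.030860238736760595 op 0.011 F [-4.148   4.9131  0.6562] T [ 0.6518  0.2972 -0.0213] j [-0.4901  0.5509  1.7528 -0.0004  0.8398 -0.4589]
```

View pics/s16.png

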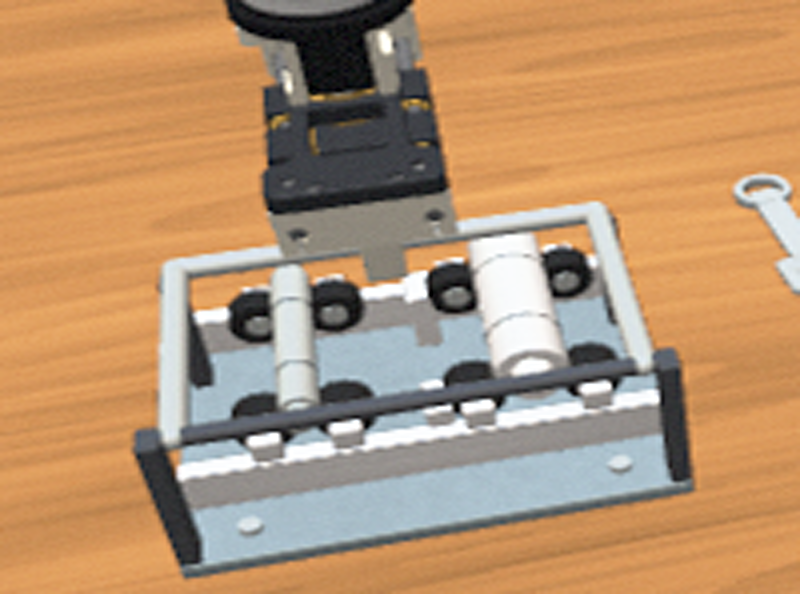

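```bash
python3 - <<'E'
from st import *
cs=cam("scene");ct=cam("top")
cv2.imwrite("pics/t16.png",cv2.resize(ct["image"][155:300,385:545],None,fx=4,fy=4,interpolation=cv2.INTER_CUBIC))
psi=-.031;ex=np.array([np.cos(psi),np.sin(psi)]);ey=np.array([-ex[1],ex[0]])
for ox in(.546,.549):
  o=np.array([ox,-.216])
  for th in (0,.05,.1,.15,.2):
    for y in(.095,-.095):
        p=np.append(o+ex*(.095-.13*np.cos(th))+ey*y,.092+.13*np.sin(th))
        s=proj(cs,p);print(ox,th,y,"crop",((s[0]+.5-95)*4,(s[1]+.5-180)*3.3))
  for y in(.095,-.095):
    s=proj(cs,np.append(o+ex*.095+ey*y,.092));print("hinge",(s[0]+.5-95)*4,(s[1]+.5-180)*3.3)
E
```

```text
0.546 0 0.095 crop (np.float64(595.5777453053954), np.float64(216.21912078463515))
0.546 0 -0.095 crop (np.float64(174.0297341610849), np.float64(274.1756538288707))
0.546 0.05 0.095 crop (np.float64(594.4160301479926), np.float64(207.448898316324))
0.546 0.05 -0.095 crop (np.float64(170.86835377231967), np.float64(265.2379796522411))
0.546 0.1 0.095 crop (np.float64(593.355247106345), np.float64(198.96253012791973))
0.546 0.1 -0.095 crop (np.float64(167.67960209421824), np.float64(256.6122861336287))
0.546 0.15 0.095 crop (np.float64(592.3986826145348), np.float64(190.77894664048176))
0.546 0.15 -0.095 crop (np.float64(164.46857075538458), np.float64(248.318044882817))
0.546 0.2 0.095 crop (np.float64(591.5496027664368), np.float64(182.91733126008126))
0.546 0.2 -0.095 crop (np.float64(161.2405575537441), np.float64(240.37501778885))
hinge 643.8705223854713 368.6918039182533
hinge 172.09675562959262 442.3843645308413
0.549 0 0.095 crop (np.float64(596.7727945180327), np.float64(219.34284643766247))
0.549 0 -0.095 crop (np.float64(174.20704861471143), np.float64(277.6018538051016))
0.549 0.05 0.095 crop (np.float64(595.6134978631039), np.float64(210.56492805920075))
0.549 0.05 -0.095 crop (np.float64(171.03837440457949), np.float64(268.6570688838023))
0.549 0.1 0.095 crop (np.float64(594.5557117564413), np.float64(202.0722939492245))
0.549 0.1 -0.095 crop (np.float64(167.8422346256475), np.float64(260.0259260790412))
0.549 0.15 0.095 crop (np.float64(593.602727081318), np.float64(193.88390007111653))
0.549 0.15 -0.095 crop (np.float64(164.6237247673904), np.float64(251.7279255588923))
0.549 0.2 0.095 crop (np.float64(592.7578143797693), np.float64(186.01895700131507))
0.549 0.2 -0.095 crop (np.float64(161.38814723566486), np.float64(243.7828597605291))
hinge 645.3396203392927 372.60335035853274
hinge 172.29082864019858 446.7255620158667
```

View pics/t16.png

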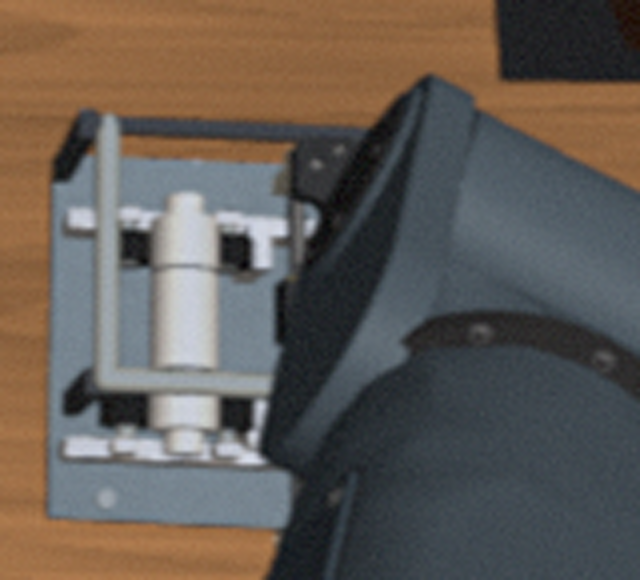

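The picture puts the bow at an angle of about 0.03 to 0.05, so it is nearly down. I'll push on until the stop shows in the force.

Request:
apply_moves(
  plan=[
    [0.05, [0, 0, -1.5], [0, 0, 0]],
    [0.05, [0, 0, 0], [0, 0, 0]],
  ],
)

```text
clock: 29.55
ee_pos: [0.5095, -0.2192, 0.0724]
orientation: [-0.492, -0.507, -0.493, 0.508]
contact_force: [-7.9, 5.2, 10.7]
opening: 0.0108
```

Request:
apply_moves(
  plan=[
    [0.05, [0, 0, -1.5], [0, 0, 0]],
    [0.05, [0, 0, 0], [0, 0, 0]],
  ],
)

```text
clock: 29.75
ee_pos: [0.5096, -0.2193, 0.0721]
orientation: [-0.492, -0.507, -0.493, 0.508]
contact_force: [-12.7, 8.6, 26.9]
opening: 0.0108
```

Request:
apply_moves(
  plan=[
    [0.05, [0, 0, -1], [0, 0, 0]],
    [0.05, [0, 0, 0], [0, 0, 0]],
  ],
)

```text
clock: 29.95
ee_pos: [0.5096, -0.2193, 0.0719]
orientation: [-0.492, -0.507, -0.493, 0.508]
contact_force: [-16.1, 10.9, 37.7]
opening: 0.0106
```

The end stop is clear: Fz is 38 N with no further travel. I'll relieve the pressure, then let go.

Request:
apply_moves(
  plan=[
    [0.05, [0, 0, 1.5], [0, 0, 0]],
    [0.05, [0, 0, 1], [0, 0, 0]],
    [0.05, [0, 0, 0], [0, 0, 0]],
  ],
)

```text
clock: 30.25
ee_pos: [0.5095, -0.2193, 0.0724]
orientation: [-0.492, -0.507, -0.493, 0.508]
contact_force: [-6.8, 5.4, 10.7]
opening: 0.0112
```

Request:
apply_moves(
  plan=[
    [0.13, [0, 0, 0], [0, 0, 0]],
    [0.16, [0, 0, 0], [0, 0, 0]],
    [0.2, [0, 0, 0], [0, 0, 0]],
    [0.25, [0, 0, 0], [0, 0, 0]],
    [0.3, [0, 0, 0], [0, 0, 0]],
    [0.35, [0, 0, 0], [0, 0, 0]],
    [0.35, [0, 0, 0], [0, 0, 0]],
    [0.35, [0, 0, 0], [0, 0, 0]],
  ],
)

```text
clock: 31.05
ee_pos: [0.5103, -0.2195, 0.0718]
orientation: [-0.492, -0.508, -0.492, 0.508]
contact_force: [0.2, 0.3, 0.4]
opening: 0.0324
```

```bash
python3 - <<'E'
from st import *
st();c=cam("wrist");cv2.imwrite("pics/w17.png",c["image"])
E
```

```text
t 31.05 p [ 0.5103 -0.2195  0.0718] xax [ 0. -0. -1.] yaz -0.03097306000338012 op 0.0324 F [0.2246 0.3247 0.4377] T [-0.0759 -0.0366  0.0356] j [-0.49    0.5535  1.7526 -0.0001  0.8354 -0.4589]
```

View pics/w17.png

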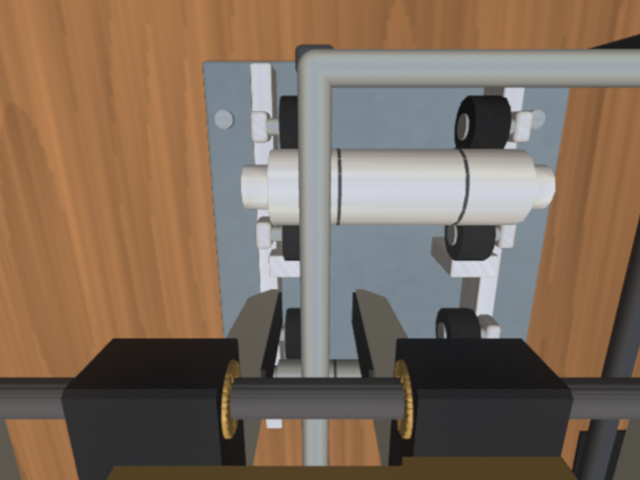

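The jaws are clear of the bar on both sides, the bow lies level and the force is zero. I'll retreat straight up and back.

Request:
apply_moves(
  plan=[
    [0.35, [0, 0, 8], [0, 0, 0]],
    [0.35, [0, 0, 15], [0, 0, 0]],
    [0.35, [0, 0, 30], [0, 0, 0]],
    [0.35, [0, 0, 40], [0, 0, 0]],
    [0.35, [0, 0, 40], [0, 0, 0]],
    [0.35, [-20, 0, 40], [0, 0, 0]],
    [0.35, [-35, 0, 30], [0, 0, 0]],
    [0.35, [-40, 0, 15], [0, 0, 0]],
    [0.35, [-40, 0, 0], [0, 0, 0]],
    [0.35, [-35, 0, 0], [0, 0, 0]],
  ],
)

```text
clock: 32.1
ee_pos: [0.3386, -0.2191, 0.2908]
orientation: [0.493, 0.508, 0.492, -0.508]
contact_force: [0.4, -1.0, 0.6]
opening: 0.0327
```

Request:
apply_moves(
  plan=[
    [0.35, [-15, 0, 0], [0, 0, 0]],
    [0.35, [0, 0, 0], [0, 0, 0]],
    [0.35, [0, 0, 0], [0, 0, 0]],
    [0.35, [0, 0, 0], [0, 0, 0]],
  ],
)

```text
clock: 32.5
ee_pos: [0.3263, -0.2196, 0.2898]
orientation: [0.492, 0.508, 0.492, -0.508]
contact_force: [-0.1, 0.9, 0.4]
opening: 0.0328
```

```bash
python3 - <<'E'
from st import *
st();ct=cam("top");cs=cam("scene")
cv2.imwrite("pics/t18.png",cv2.resize(ct["image"][155:300,385:545],None,fx=4,fy=4,interpolation=cv2.INTER_CUBIC))
cv2.imwrite("pics/s18.png",cv2.resize(cs["image"][180:360,95:295],None,fx=4,fy=3.3,interpolation=cv2.INTER_CUBIC))
cv2.imwrite("pics/full18.png",ct["image"])
a=cv2.imread("pics/top0.png");d=cv2.absdiff(a,ct["image"]).max(2)
print("bystander diff", (d[140:320,335:375]>40).sum())
E
```

```text
t 32.5 p [ 0.3263 -0.2196  0.2898] xax [ 0.0001  0.0001 -1.    ] yaz -0.030533266465872327 op 0.0328 F [-0.0627  0.9398  0.4357] T [-0.0156 -0.1092 -0.0021] j [-0.711  -0.0232  1.9193  0.0002  1.2455 -0.6806]
bystander diff 0
```

View pics/t18.png

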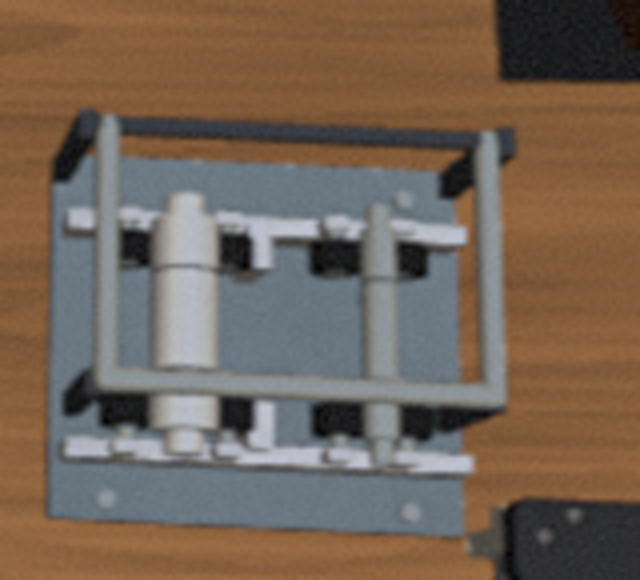

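View pics/s18.png

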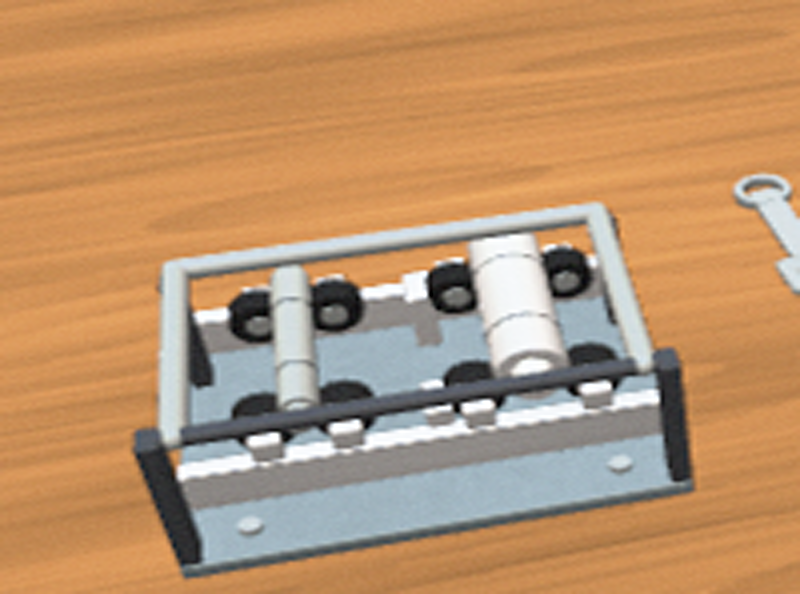

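The pictures show the bow level over both seated shafts and the bystanders unmoved. I'll check the bar height once by triangulation, then hand in.

```bash
python3 - <<'E'
from st import *
ct=cam("top");cs=cam("scene")
f=lambda p,o,sx,sy:(o[0]+(p[0]+.5)/sx-.5,o[1]+(p[1]+.5)/sy-.5)
for a,b in(((108,378),(597,214)),((493,396),(174,270))):
    print(tri(ct,f(a,(385,155),4,4),cs,f(b,(95,180),4,3.3)))
print(ctrl.finish_job())
E
```

```text
(array([ 0.5128, -0.1198,  0.0924]), np.float64(0.001941743855903441))
(array([ 0.5063, -0.3091,  0.0929]), np.float64(0.0006604854799463915))
the job is handed in; nothing more can be done
None
```

I laid the thick shaft on the wide nest and the thin one on the narrow nest. Each was lowered in small steps until it just touched, then released slowly. I then pinched the keeper bow's cross bar and swung it down to its end stop, let go and backed the arm away. The job is handed in at about 32.6 s; the hand-in gives no verdict.

**Last checks:**
- **Shafts:** the last pictures show both still seated. They were set within about 0.5 mm across their nests. Along their axes the estimates differ, from level to about 3 mm short of centre, against a 15 mm tolerance. Bed yaw was -0.031 by every measure.
- **Keeper bow:** the bar ends triangulate to 92.4 and 92.9 mm above the table, where 92 mm is fully down. At the stop the wrist read 38 N vertically (about 42 N in all), pressing through the fingers.
- **Bystanders:** the pictures show no change in the oil can, spanner or bearing from the start.

**Disagreement:** one picture taken just before the final push put the bow at about 0.03–0.05 rad. It moved only about a millimetre (roughly 0.01 rad) more before the stop, so I attribute most of that reading to measurement error.

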